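# Mark a brass seal head in the two-stop hand press

## Robot

A 6-joint arm with a two-finger parallel gripper is mounted at the origin on a cart in front of the work surface, level with it; the furniture and walls round the work are solid. World frame = base frame: x ahead of the robot, y to its left, z up, the work surface at z = 0. Lengths are in mm, angles in rad, forces in N, time in s.
With the tool pointing down it reaches from about 275 to 750 mm from the base axis. Payload 10.2 kg.
Tool frame: the origin (TCP) lies between the finger pads; the fingertips stand robot.finger_overhang ahead of it and the grasp point (between the pads) lies 6 mm ahead of it (robot.finger_overhang is the distance from the TCP to the fingertips, in mm); z points along the fingers, x is the direction in which the jaws open and shut, and the axes are right-handed (so a half turn about z gives the same grasp; the last joint's range is limited). The gripper opens to 85 mm and grips with 20 to 120 N. Pads are 22 mm wide; open, the fingers measure 114 mm over their backs; the gripper's body (76 mm by 85 mm) begins 54 mm behind the grasp point. The pads swing forward as they close: fully open they stand 13 mm farther back than shut.
Start: joints at [-1.425, 0.313, 1.498, -0, 1.331, -0.223], TCP at [189.248, -489.71, 220.794] pointing down, gripper open.
Joint ranges: [-2.94, 2.94], [-0.97, 2.17], [0.19, 2.56], [-1.23, 4.37], [0.02, 3.11], [-2.88, 2.88]. Speed limits (rad/s): [2.39, 2.39, 3.01, 3.14, 3.14, 3.14].

## Interface

Orientations are given as a unit quaternion [w, x, y, z].
In Python, from cell import robot, optics gives the robot as it stands.
- The arm moves only by the tool apply_moves, never from a script. Its argument "targets" is a list of rows, each a list of 7 numbers: the shift along the tool's x, y, z in cm, then the turn, a rotation vector about the tool's x, y, z in degrees, then the gripper's target within -1 to 1 (fully open at 1, half-way at 0, shut at -1). In form: [[dx, dy, dz, ax, ay, az, hand], ...]. A call has 1 to 12 rows; each row is the pose to reach, as a shift and turn from the pose commanded when the call began, along the tool's axes at that moment; what a row does not reach only later rows make up. A row lasts 1/12 s, in which the tool goes at most 41.7 mm and 7.16 degrees, less where a joint would pass 70% of its speed; a pose out of reach is approached as far as the arm can. A call with a gripper value outside its range is refused whole. The fingers move at their own pace and stop on an object; "force" is the grip in N (left out, the last holds). Time passes only in rows, so rows that repeat a pose let the fingers close. It gives the time, the measured TCP pose, the force and the opening at its end, in the units of the state.
- robot.state(): the state, without advancing time (a new reading comes with each control period).
- optics.camera(name): name is "side" or "top" or "wrist"; returns a dict with "image" (400x640x3 uint8, blue, green, red), "camera_matrix" (3x3 intrinsics, pixels), "k1" (the pictures are not rectified: a ray, as slopes to the right and down, at radius r is drawn at 1 + k1 r^2 times it, then the intrinsics apply), "xyz" and "rotation" of the camera in the world. Camera axes: x right, y down, z forward; pixel columns grow to the right and rows downward; lengths in mm; the calibration is good to about 2 mm. A picture is of the moment at which its call begins. There is no depth.
- robot.close_job(): hands the job in, once; it reports no verdict.
The state is a dict: "time": time; "joint_pos": joint angles; "qd": joint speeds; "effort": joint torques, N m; "ee_pos": TCP position; "tcp_rot": TCP orientation; "ft_force": force on the tool from outside, world axes, zero at the start; "torque": the same for the moment, N m; "finger_gap": finger opening in mm.
Only numpy, scipy, OpenCV 4.12 (cv2) and the standard library are available. Lean on these libraries where they do the work, as an engineer would, in place of code of your own. Each camera call takes 0.05 s, during which the arm holds its last target.

## Task

Set the brass seal head flat in the round nest of the press's shuttle and push the shuttle gently by its pin until it is fully home under the plunger. Then press the black cap down to the soft first stop, pause there for a good second, press on to the stiffer second stop and hold it there for about a second, never forcing anything on the press beyond 25 N (the second stop is reached at about 12 N), and let the plunger come all the way back up. Leave the seal head in the nest, the shuttle home and the things round the press where they stand.

Things in the scene. Friction and masses are not known exactly. Their poses are not given: they have to be found in the camera images.
- press: Grey bench press fixed to the desk, base 118 x 196 mm. Origin: on the desk, straight below the plunger axis. x points from the plunger axis to the column at the back (36 to 66 mm behind), y along the shuttle rails towards the loading side, z up. The head reaches 26 mm in front of the plunger axis and 22 mm either side of it, 85 to 118 mm above the desk.
- head_top (a point): Point on the plunger axis at the top of the head, 118 mm above the desk. Above it is the black round cap, pressed straight down: 38 mm across, flat top 32 mm across. The cap is screwed up or down on the plunger, so its top at rest is anywhere from 157 to 171 mm above the desk: not measured, to be felt or seen.
- nest (a point): Centre of the floor of the round nest in the aluminium shuttle, 23.5 mm above the desk. The nest is 33 mm across and 5 mm deep, with a small chamfer; the shuttle's top round it (48 x 50 mm) is 28.5 mm above the desk. Its axes are those of the press.
- shuttle_pin (a point): Middle of the exposed part of the shuttle's upright black pin, on its flat bar; the pin is 15 mm across (18 mm at the head), exposed from 26 to 60 mm above the desk; this point is 48.5 mm above the desk. It stands 95 mm from the nest centre along the press's +y axis. The shuttle is pushed along the press's -y axis, with about 3 N of friction, to a rigid end stop.
- shuttle (a joint): Travel of the shuttle in m: 0 fully out (loading), 0.110 fully home with the nest under the plunger.
- plunger (a joint): First-stage travel of the plunger in m: 0 up, 0.010 at the soft first stop. About 2 N on the cap starts it, rising to 4.5 N at the first stop; then nothing more moves until about 9 N. A spring returns it.
- collar (a joint): Second-stage travel in m: 0 until the first stop is passed, 0.005 at the rigid second stop; it moves from 9 N and meets the stop at 12 N; a spring returns it (the total travel of the cap is the sum of both).
- blank_center (a point): Centre of the loose brass seal head, a plain upright disc 30 mm across and 16 mm high, 60 to 120 g, standing on the desk to the right of the press. This point is half-way up, 8 mm above its underside; z is its axis.
- round_box: Round cream box 71 mm across, 30 mm high; bystander. Origin at the centre of its underside.
- paste_tin: Round white tin 66 mm across, 22 mm high; bystander. Origin at the centre of its underside.
- jar: White square jar 78 x 78 x 75 mm; bystander. Origin at the centre of its underside.
There are look-alikes about, which are no part of the job. What is shaped like the part that bears blank_center but turquoise is not meant.

How it is judged:
By the outcome, as a careful person would: the job done as asked, in the order asked, and still so for the second after the job is handed in, with the robot touching nothing.
It also fails if it takes over 72 s, if anything falls off the work surface, if the arm or the gripper's body presses on something with over 40 N, if the wrist force passes 120 N, or if a joint passes its speed limit or range.

## Working session

There is one attempt and no reset: what is moved stays moved. The work goes in short steps, Python scripts to look and compute and a tool call to move; the robot and the scene stay as the last step left them, time stands still between calls to the robot, and variables do not carry over. Pictures are saved under pics/ and viewed, and the job is handed in when it is done.

Besides the shell and the picture viewer there is one more tool, called as a command line: name --pt "numbers of a row" for each row, then --argument value for the rest. apply_moves: Moves the arm, as the interface text tells. Its arguments: {"type":"object","properties":{"targets":{"type":"array","items":{"type":"array","items":{"type":"number"}}},"force":{"type":"number"}},"required":["targets"]}

```bash
ls; mkdir -p pics; python3 - <<'E'
from cell import robot, optics
import cv2
print(robot.state()); print(robot.finger_overhang)
for n in ("side","top","wrist"):
    c=optics.camera(n); cv2.imwrite(f"pics/{n}0.png",c["image"]); print(n,c["camera_matrix"],c["k1"],c["xyz"],c["rotation"])
E
```

```text
pics
{'time': 0.0, 'joint_pos': array([-1.42537988e+00,  3.13480840e-01,  1.49843471e+00, -1.16753918e-05,
        1.33101268e+00, -2.23397619e-01]), 'qd': array([-1.36181637e-03, -6.76838649e-04, -1.90299972e-03, -1.12663119e-03,
        3.43844672e-05,  1.20595936e-04]), 'effort': array([-1.64835051e-04, -4.12270403e+01, -2.59742993e+01, -2.65042736e-04,
        4.15553106e-03,  2.28963063e-05]), 'ee_pos': array([ 189.21390221, -489.42501995,  220.22020384]), 'tcp_rot': array([-4.86395456e-04,  8.24776178e-01, -5.65458937e-01, -4.57594411e-04]), 'ft_force': array([-0.42980908,  0.97022268, -0.54053068]), 'torque': array([ 0.01951987, -0.00166305, -0.00039581]), 'finger_gap': 85.54213356312226}
25.0
side [[418.96966236   0.         315.01805529]
 [  0.         418.96966236 196.22747607]
 [  0.           0.           1.        ]] -0.07846657494795348 [ 379.50303981 -804.43782287  802.33600258] [-0.39874834  0.90954954 -0.1104058   0.03911466]
top [[493.72556329   0.         314.23044151]
 [  0.         493.72556329 204.39724921]
 [  0.           0.           1.        ]] 0.034947416257752224 [ 424.14854666  -45.65632919 1128.88090042] [-0.04462277  0.70950967 -0.70198575  0.04267129]
wrist [[353.11797193   0.         325.36763878]
 [  0.         353.11797193 199.77743141]
 [  0.           0.           1.        ]] -0.07281505610496013 [ 263.94929596 -460.37808217  373.9195026 ] [ 0.13170326  0.81413815 -0.55826136 -0.09042998]
```

View pics/side0.png

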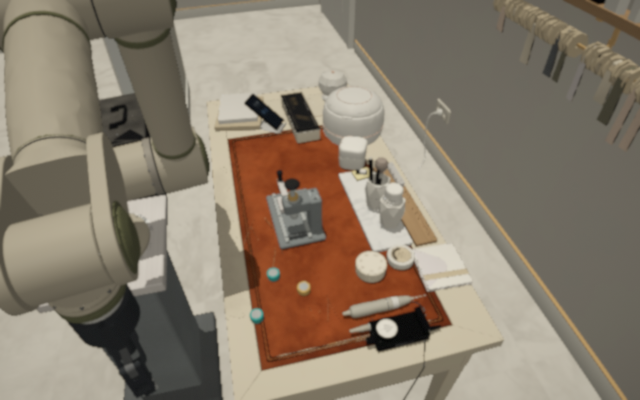

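View pics/top0.png

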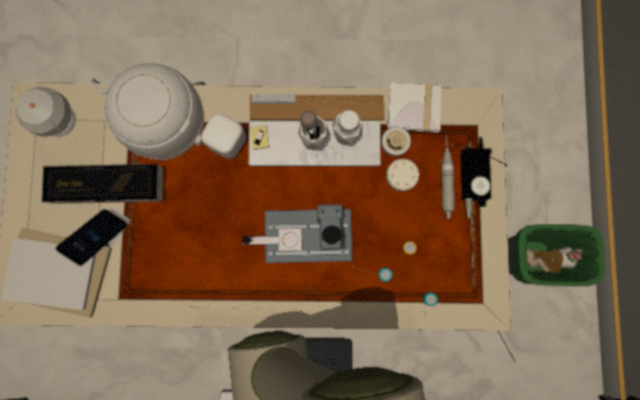

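View pics/wrist0.png

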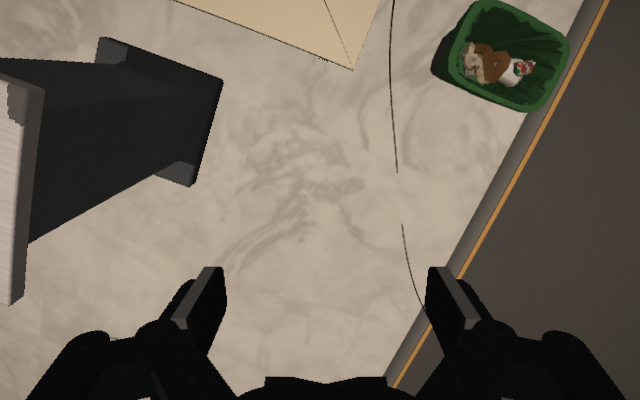

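The top view shows the press near (310,237): cap at (331,234), nest at about (290,239), pin at about (247,240). The brass disc is at (410,248), with turquoise look-alikes at (386,275) and (431,299). The side view agrees, with the brass disc at (304,288). Next I'll measure these.

```bash
cat > h.py <<'E'
import numpy as np, cv2
from scipy.spatial.transform import Rotation as R
def rot(q):
    q=np.asarray(q); return R.from_quat([q[1],q[2],q[3],q[0]]).as_matrix()
def ray(c,u,v):
    K=c["camera_matrix"];d=np.array([(u-K[0,2])/K[0,0],(v-K[1,2])/K[1,1]])
    s=d.copy()
    for _ in range(30): s=d/(1+c["k1"]*(s@s))
    w=rot(c["rotation"])@np.array([s[0],s[1],1]); return np.asarray(c["xyz"]),w
def onz(c,u,v,z):
    o,w=ray(c,u,v); return o+w*(z-o[2])/w[2]
def proj(c,p):
    x=rot(c["rotation"]).T@(np.asarray(p,float)-c["xyz"]); s=x[:2]/x[2]; s=s*(1+c["k1"]*(s@s))
    K=c["camera_matrix"]; return np.array([K[0,0]*s[0]+K[0,2],K[1,1]*s[1]+K[1,2]])
def tri(c1,p1,c2,p2):
    o1,w1=ray(c1,*p1);o2,w2=ray(c2,*p2)
    A=np.stack([w1,-w2],1);t=np.linalg.lstsq(A,o2-o1,rcond=None)[0]
    a=o1+w1*t[0];b=o2+w2*t[1]; return (a+b)/2,np.linalg.norm(a-b)
E
python3 - <<'E'
import cv2,numpy as np
a=cv2.imread("pics/top0.png"); b=a[195:315,230:450]; cv2.imwrite("pics/topc.png",cv2.resize(b,None,fx=3.6,fy=3.6,interpolation=cv2.INTER_CUBIC))
a=cv2.imread("pics/side0.png"); b=a[160:335,230:430]; cv2.imwrite("pics/sidec.png",cv2.resize(b,None,fx=3.4,fy=3.4,interpolation=cv2.INTER_CUBIC))
E
```

```text
(no output)
```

View pics/topc.png

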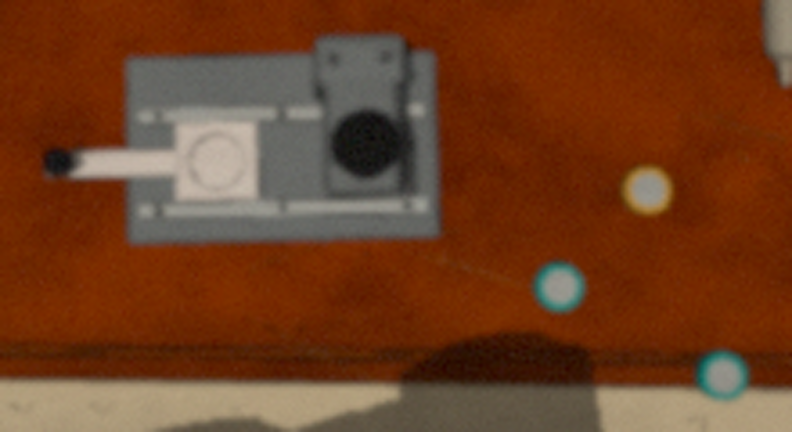

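View pics/sidec.png

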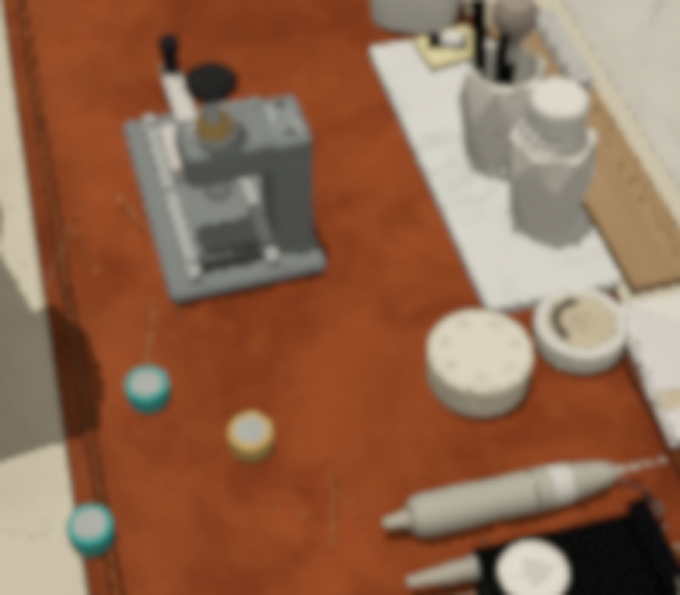

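```bash
python3 - <<'E'
from cell import robot, optics
from h import *
T=optics.camera("top");S=optics.camera("side")
f=lambda x,y:(x/3.6+230-.36,y/3.6+195-.36)
g=lambda x,y:(x/3.4+230-.35,y/3.4+160-.35)
print("blank top z16",onz(T,*f(648,190),16), onz(S,*g(251,429),16))
print("tri",tri(T,f(648,190),S,g(251,429)))
print("nest",onz(T,*f(217,160),28.5))
print("pin head",onz(T,*f(60,161),60),onz(S,*g(169,43),60))
print("cap",tri(T,f(367,143),S,g(211,80)),onz(T,*f(367,143),164))
for p in [(125,57),(436,48),(441,237),(127,242)]: print("base",onz(T,*f(*p),12))
W=optics.camera("wrist");s=robot.state();Rt=rot(s["tcp_rot"])
print("cam in tcp",Rt.T@(W["xyz"]-s["ee_pos"]),Rt.T@rot(W["rotation"]),Rt)
E
```

```text
blank top z16 [ 467.34620113 -256.84079228   16.        ] [ 469.6951202  -257.03745624   16.        ]
tri (array([ 468.52070539, -256.95946638,   15.96754798]), np.float64(2.353592950550811))
nest [482.38225261  11.40596211  28.5       ]
pin head [479.15251843 103.99734696  60.        ] [480.01001341  99.72195362  60.        ]
cap (array([485.82464422, -76.85703081, 166.90149126]), np.float64(1.4356194101054653)) [485.29209798 -76.88573382 164.        ]
base [547.67814737  71.51236541  12.        ]
base [ 555.47780797 -125.04722435   12.        ]
base [ 436.7949442  -128.32735469   12.        ]
base [431.60704805  67.51545291  12.        ]
cam in tcp [  -0.36437943  -80.24712277 -153.54323944] [[ 9.99999659e-01 -4.35301687e-04  7.01716812e-04]
 [ 1.91589389e-04  9.48891018e-01  3.15603864e-01]
 [-8.03235675e-04 -3.15603622e-01  9.48890778e-01]] [[ 3.60512327e-01 -9.32754444e-01 -9.28299401e-05]
 [-9.32754345e-01 -3.60512332e-01  4.35404539e-04]
 [-4.39591857e-04 -7.03811734e-05 -9.99999901e-01]]
```

The fit gives the press yaw as about 1.9°, the nest about 88 mm from the plunger axis, and the shuttle already about 22 mm in. Next I'll look closely with the wrist camera.

```bash
cat >> h.py <<'E'
def go(s,xyz,yaw):
    Rt=rot(s["tcp_rot"]); y=np.radians(yaw); Rd=np.array([[np.cos(y),np.sin(y),0],[np.sin(y),-np.cos(y),0],[0,0,-1]])
    sh=Rt.T@(np.asarray(xyz)-s["ee_pos"])/10; rv=np.degrees(R.from_matrix(Rt.T@Rd).as_rotvec())
    print("move",np.round(sh,2),np.round(rv,2))
E
python3 - <<'E'
from cell import robot
from h import *
go(robot.state(),[468,-257,130],1.9)
E
```

```text
move [-11.64 -34.39   9.07] [-2.000e-02  2.000e-02 -7.077e+01]
```

apply_moves --pt "-11.64 -34.39 9.07 0 0 -70.8 1" --pt "-11.64 -34.39 9.07 0 0 -70.8 1" --pt "-11.64 -34.39 9.07 0 0 -70.8 1" --pt "-11.64 -34.39 9.07 0 0 -70.8 1" --pt "-11.64 -34.39 9.07 0 0 -70.8 1" --pt "-11.64 -34.39 9.07 0 0 -70.8 1" --pt "-11.64 -34.39 9.07 0 0 -70.8 1" --pt "-11.64 -34.39 9.07 0 0 -70.8 1" --pt "-11.64 -34.39 9.07 0 0 -70.8 1" --pt "-11.64 -34.39 9.07 0 0 -70.8 1" --pt "-11.64 -34.39 9.07 0 0 -70.8 1" --pt "-11.64 -34.39 9.07 0 0 -70.8 1"

```text
time: 1.3
ee_pos: [468.0, -257.3, 130.1]
tcp_rot: [0.0, 1.0, 0.015, -0.0]
ft_force: [-0.3, -1.1, 0.4]
finger_gap: 85.1
```

```bash
python3 - <<'E'
from cell import robot, optics
from h import *
W=optics.camera("wrist");cv2.imwrite("pics/w1.png",W["image"]);s=robot.state();print(s["ee_pos"],s["tcp_rot"],s["time"],s["ft_force"])
hsv=cv2.cvtColor(W["image"],cv2.COLOR_BGR2HSV)
print(proj(W,[468,-257,16]))
E
```

```text
[ 467.68183924 -257.79080937  130.32732735] [1.76064086e-04 9.99892182e-01 1.46829319e-02 6.31756452e-05] 1.35 [ 0.48753757 -0.00846678  0.19141655]
[326.58980982 189.67930037]
```

View pics/w1.png

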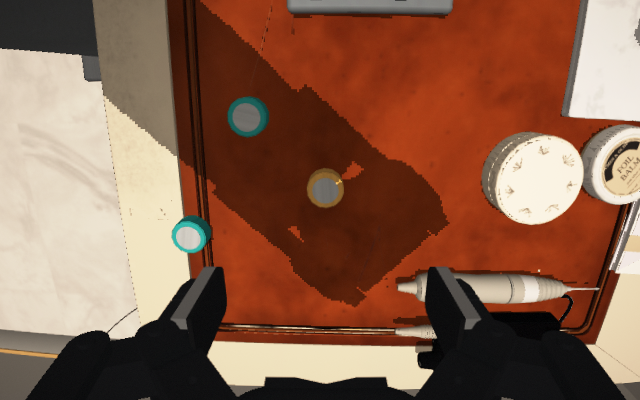

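The brass disc is at about (325,187), very near where I predicted it. I'll fit it precisely.

```bash
python3 - <<'E'
from cell import robot, optics
from h import *
W=optics.camera("wrist");im=W["image"]
cv2.imwrite("pics/w1c.png",cv2.resize(im[155:220,290:360],None,fx=8,fy=8,interpolation=cv2.INTER_CUBIC))
hsv=cv2.cvtColor(im,cv2.COLOR_BGR2HSV)
sub=hsv[155:220,290:360]
# top disc incl. rim: grey low saturation
m=((sub[...,1]<110)).astype(np.uint8)
n,l,st,ce=cv2.connectedComponentsWithStats(m); i=1+np.argmax(st[1:,4]); print(st[i],ce[i]+[290,155])
u,v=ce[i]+[290,155]; print(onz(W,u,v,16)); s=robot.state(); print(s["ee_pos"])
cs,_=cv2.findContours((l==i).astype(np.uint8),0,1);print(cv2.fitEllipse(cs[0]))
E
```

```text
[ 23  22  26  26 536] [325.4011194  189.49626866]
[ 466.82287444 -257.48629148   16.        ]
[ 467.56798418 -258.07135152  130.43833556]
((35.400726318359375, 34.49243927001953), (24.880931854248047, 25.609573364257812), 88.17389678955078)
```

View pics/w1c.png

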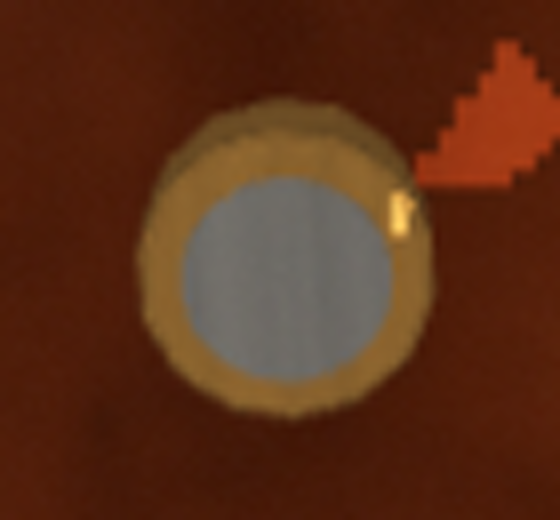

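```bash
python3 - <<'E'
from cell import robot, optics
from h import *
W=optics.camera("wrist");s=robot.state();Rt=rot(s["tcp_rot"]);p=s["ee_pos"]
cv2.imwrite("pics/w1f.png",cv2.resize(W["image"][250:345,160:280],None,fx=6,fy=6,interpolation=cv2.INTER_CUBIC))
for z in (5,12,19,25):
    print(z,[np.round(proj(W,p+Rt@np.array(q)),0) for q in ([-42.5,-11,z],[-42.5,11,z])])
go(s,[466.8,-257.5,60],1.9)
E
```

```text
5 [array([241., 233.]), array([244., 273.])]
12 [array([244., 228.]), array([247., 266.])]
19 [array([247., 223.]), array([250., 260.])]
25 [array([249., 218.]), array([252., 255.])]
move [-0.07 -0.07  7.04] [ 0.03 -0.02 -0.21]
```

View pics/w1f.png

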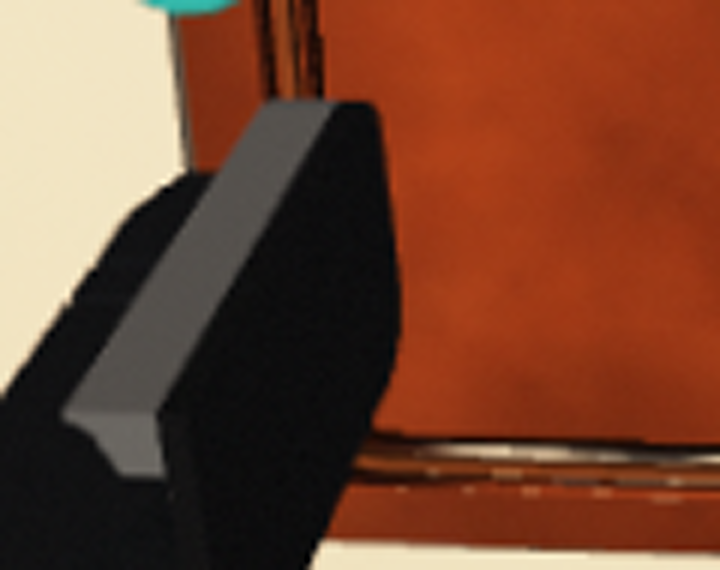

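```bash
python3 - <<'E'
from cell import robot, optics
from h import *
from scipy.optimize import least_squares
W=optics.camera("wrist");s=robot.state();Rt=rot(s["tcp_rot"]);p=s["ee_pos"]
obs=np.array([[222,267],[227,303]])
f=lambda a:np.concatenate([proj(W,p+Rt@np.array([a[0],a[2]-a[3]/2,a[1]]))-obs[0],proj(W,p+Rt@np.array([a[0],a[2]+a[3]/2,a[1]]))-obs[1]])
for w in (22,):
  r=least_squares(lambda a:f([a[0],a[1],a[2],w]),[-42,5,0]);print(w,r.x,r.fun)
r=least_squares(lambda a:f([-42.7,a[0],a[1],a[2]]),[5,0,22]);print(r.x,r.fun)
E
```

```text
22 [-54.1292536    6.77151173  19.85948104] [ 0.40317568 -0.0456514  -0.41993485  0.04965604]
[-27.72394307  -1.87155984  17.2683325 ] [ 0.4031759  -0.04565036 -0.41993486  0.0496551 ]
```

apply_moves --pt "-0.07 -0.07 3.5 0 0 -0.2 0.1" --pt "-0.07 -0.07 7.0 0 0 -0.2 0.1" --pt "-0.07 -0.07 7.0 0 0 -0.2 0.1" --pt "-0.07 -0.07 7.0 0 0 -0.2 0.1" --pt "-0.07 -0.07 7.0 0 0 -0.2 0.1" --force 40

```text
time: 1.92
ee_pos: [467.9, -257.5, 62.0]
tcp_rot: [0.001, 1.0, 0.018, 0.001]
ft_force: [-0.2, -0.3, 0.4]
finger_gap: 47.0
```

```bash
python3 - <<'E'
from cell import robot, optics
from h import *
W=optics.camera("wrist");cv2.imwrite("pics/w2.png",W["image"]);s=robot.state();print(s["ee_pos"],s["time"],s["finger_gap"])
print(proj(W,[466.8,-257.5,16]),proj(W,[466.8,-257.5,0]))
S=optics.camera("side");cv2.imwrite("pics/s2.png",cv2.resize(S["image"][200:340,200:400],None,fx=4,fy=4,interpolation=cv2.INTER_CUBIC))
E
```

```text
[ 468.16154306 -257.52891038   62.28055883] 1.9667 47.09278177770541
[324.92194118 222.36813566] [324.89579591 213.07297073]
```

View pics/w2.png

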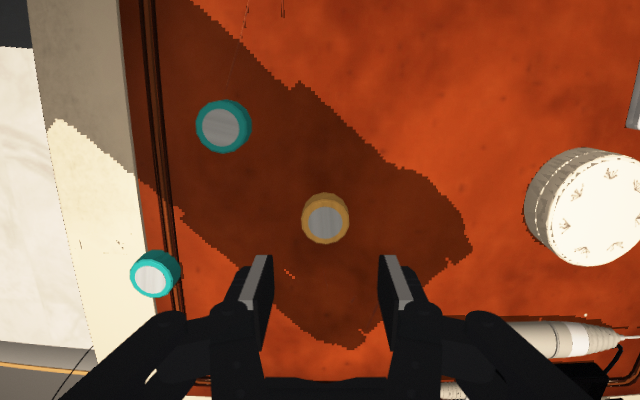

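View pics/s2.png

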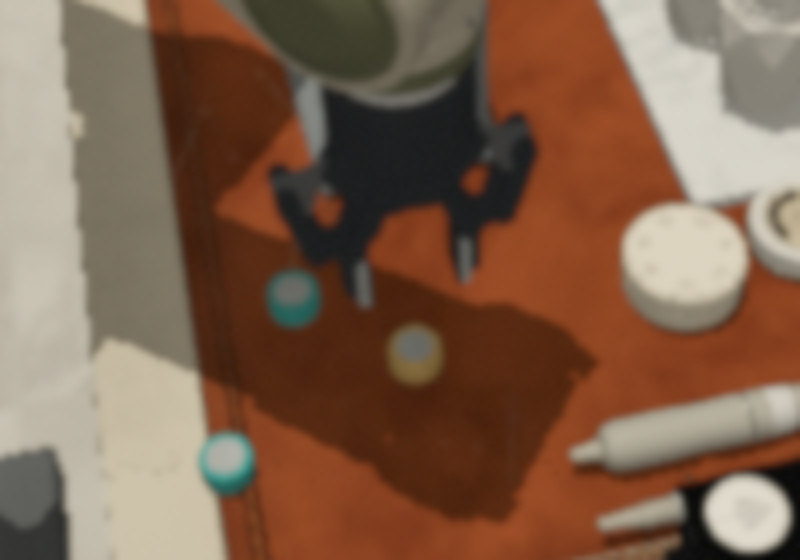

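```bash
python3 - <<'E'
from cell import robot, optics
from h import *
S=optics.camera("side");s=robot.state();print(s["ee_pos"])
for u,v in ((363,307),(466,283)):
  for y in (-257.5,-268.5):
    o,w=ray(S,u/4+200-.4,v/4+200-.4); print(y,o+w*(y-o[1])/w[1])
o=onz(S,415/4+200-.4,341/4+200-.4,16);print(o)
go(s,[466.8,-257.5,30],1.9)
E
```

```text
[ 468.05057948 -257.26505033   61.96679413]
-257.5 [ 442.14860363 -257.5          61.26379322]
-268.5 [ 440.88867759 -268.5          76.16821922]
-257.5 [ 499.59546758 -257.5          64.11130749]
-268.5 [ 497.18017164 -268.5          78.95846435]
[ 469.98999709 -254.37524162   16.        ]
move [-0.13  0.01  3.2 ] [ 0.13 -0.13  0.21]
```

Both the side and wrist views suggest the fingertips are nearer to the TCP level than the stated overhang. I'll descend in stages and check.

apply_moves --pt "-0.13 0 1.5 0.13 -0.13 0.2 0.1" --pt "-0.13 0 3.0 0.13 -0.13 0.2 0.1" --pt "-0.13 0 3.0 0.13 -0.13 0.2 0.1" --pt "-0.13 0 3.0 0.13 -0.13 0.2 0.1"

```text
time: 2.4
ee_pos: [466.2, -256.7, 30.8]
tcp_rot: [-0.001, 1.0, 0.017, -0.001]
ft_force: [-0.9, -0.6, 1.2]
finger_gap: 47.1
```

```bash
python3 - <<'E'
from cell import robot, optics
from h import *
W=optics.camera("wrist");cv2.imwrite("pics/w3.png",W["image"][150:350,180:480].repeat(2,0).repeat(2,1));s=robot.state();print(s["ee_pos"],s["time"],s["finger_gap"],s["ft_force"])
print(proj(W,[466.8,-257.5,16]),proj(W,[466.8,-257.5,0]))
S=optics.camera("side");cv2.imwrite("pics/s3.png",cv2.resize(S["image"][220:320,250:370],None,fx=6,fy=6,interpolation=cv2.INTER_CUBIC))
E
```

```text
[ 466.51795489 -256.91318003   31.25454305] 2.45 46.97398586518219 [0.30230107 0.69617076 0.99825571]
[328.3083904  246.43106007] [328.13259984 234.08723886]
```

View pics/w3.png

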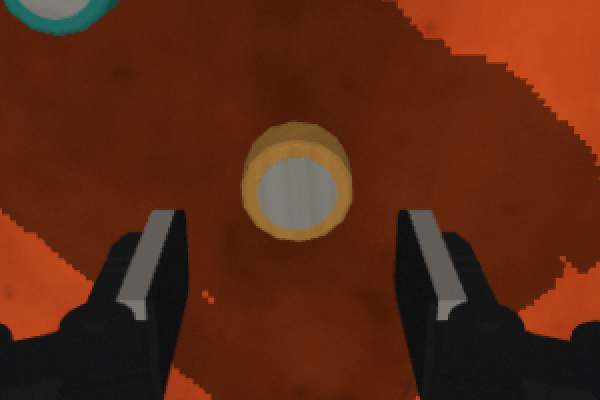

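View pics/s3.png

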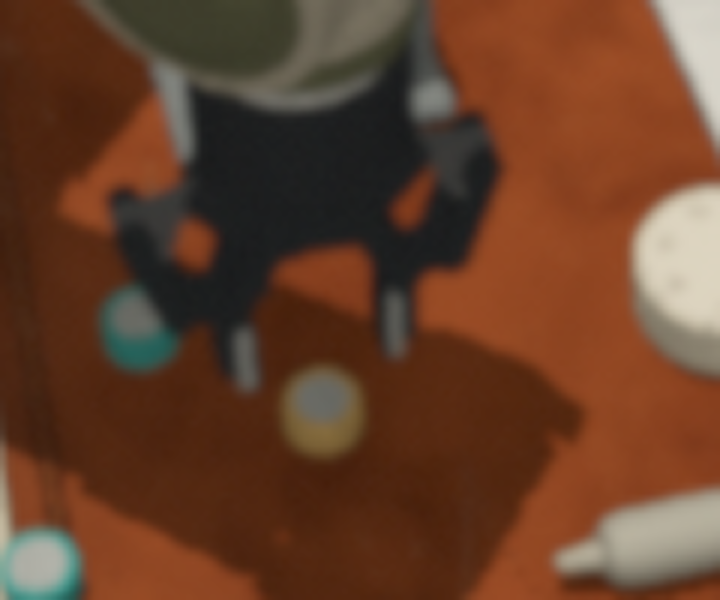

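Both views show the tips still well above the disc, while the stated overhang would put them about 8 mm above the desk. Closing gently here settles which is right, and does no harm in either case.

apply_moves --pt "0 0.05 0 0 0 0 -0.3" --pt "0 0.05 0 0 0 0 -0.6" --pt "0 0.05 0 0 0 0 -0.8" --pt "0 0.05 0 0 0 0 -0.8" --pt "0 0.05 0 0 0 0 -0.8" --pt "0 0.05 0 0 0 0 -0.8" --pt "0 0.05 0 0 0 0 -0.8" --force 30

```text
time: 3.08
ee_pos: [466.1, -257.0, 30.1]
tcp_rot: [-0.001, 1.0, 0.017, -0.001]
ft_force: [-0.2, -0.9, -0.8]
finger_gap: 8.3
```

```bash
python3 - <<'E'
from cell import robot, optics
from h import *
W=optics.camera("wrist");cv2.imwrite("pics/w4.png",W["image"][150:350,180:480].repeat(2,0).repeat(2,1));s=robot.state();print(s["ee_pos"],s["time"],s["finger_gap"],s["ft_force"])
S=optics.camera("side");cv2.imwrite("pics/s4.png",cv2.resize(S["image"][220:320,250:370],None,fx=6,fy=6,interpolation=cv2.INTER_CUBIC))
E
```

```text
[ 466.04294808 -257.04719705   30.10133666] 3.1333 8.396377933151992 [-0.33289943  0.25212644 -0.04385323]
```

View pics/w4.png

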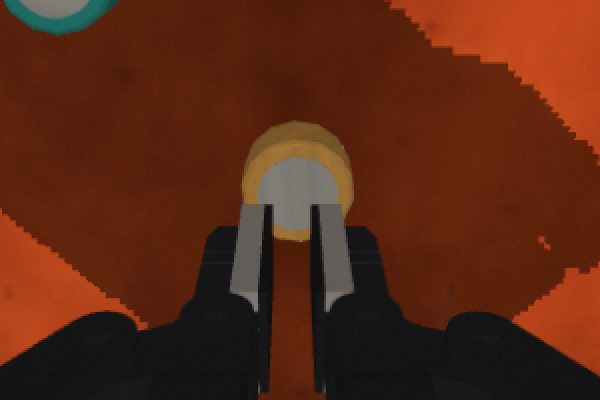

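View pics/s4.png

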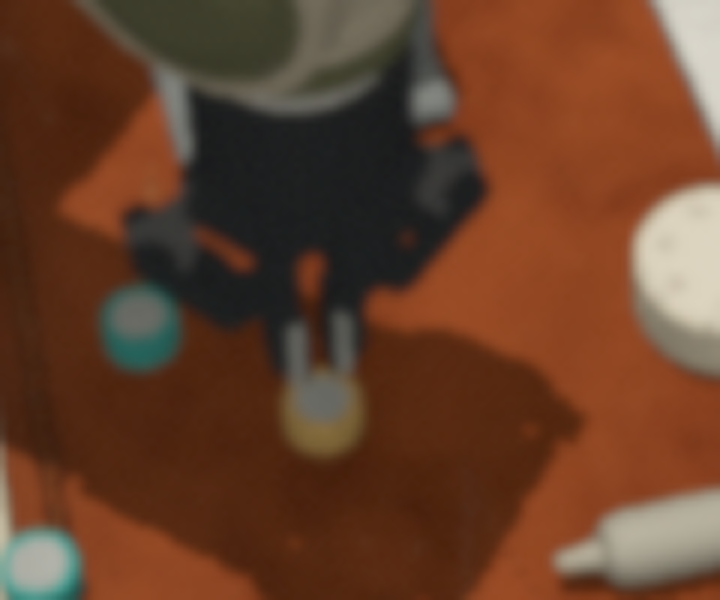

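Nothing was touched and the gap is 8 mm, so the tips really are above the disc and the stated overhang doesn't hold as given. I'll find the true tip height by a gentle touch on the disc's top.

apply_moves --pt "0 0 0.7 0 0 0 -0.8" --pt "0 0 1.3 0 0 0 -0.8" --pt "0 0 1.3 0 0 0 -0.8" --pt "0 0 1.3 0 0 0 -0.8"

```text
time: 3.52
ee_pos: [465.7, -256.8, 16.5]
tcp_rot: [-0.002, 1.0, 0.017, -0.002]
ft_force: [0.1, -0.1, 0.1]
finger_gap: 8.7
```

```bash
python3 - <<'E'
from cell import robot, optics
from h import *
W=optics.camera("wrist");cv2.imwrite("pics/w5.png",W["image"][150:350,180:480].repeat(2,0).repeat(2,1));s=robot.state();print(s["ee_pos"],s["time"],s["finger_gap"],s["ft_force"])
S=optics.camera("side");cv2.imwrite("pics/s5.png",cv2.resize(S["image"][220:320,250:370],None,fx=6,fy=6,interpolation=cv2.INTER_CUBIC))
E
```

```text
[ 465.94521877 -256.93015099   16.82740278] 3.5667 8.471962830886682 [ 0.52945737 -0.3001701  -0.37118298]
```

View pics/w5.png

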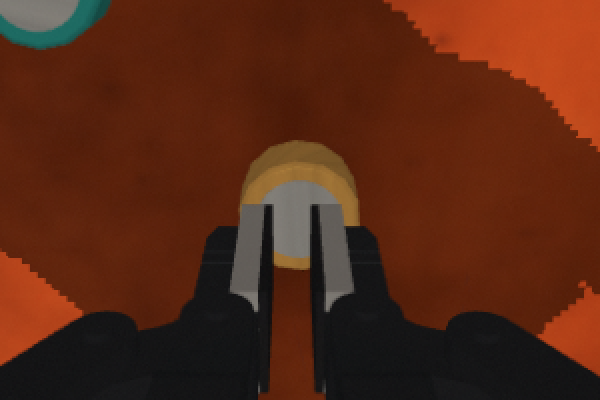

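View pics/s5.png

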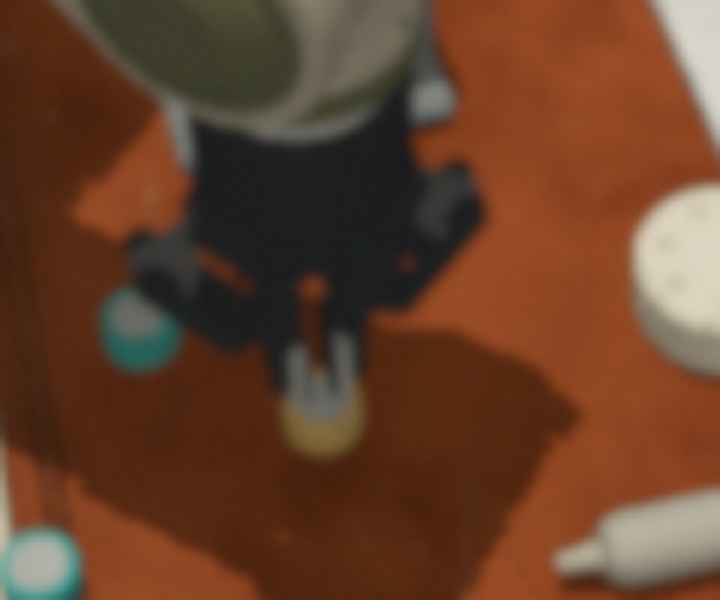

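apply_moves --pt "0 0 0.15 0 0 0 -0.8" --pt "0 0 0.3 0 0 0 -0.8" --pt "0 0 0.45 0 0 0 -0.8" --pt "0 0 0.5 0 0 0 -0.8"

```text
time: 3.95
ee_pos: [465.9, -256.9, 11.9]
tcp_rot: [-0.001, 1.0, 0.017, -0.001]
ft_force: [0.6, -0.7, 0.3]
finger_gap: 8.5
```

apply_moves --pt "0 0 0.1 0 0 0 -0.8" --pt "0 0 0.2 0 0 0 -0.8" --pt "0 0 0.2 0 0 0 -0.8"

```text
time: 4.2
ee_pos: [466.0, -256.9, 9.9]
tcp_rot: [-0.001, 1.0, 0.017, -0.001]
ft_force: [-0.5, -0.1, 0.4]
finger_gap: 8.8
```

apply_moves --pt "0 0 0.1 0 0 0 -0.8" --pt "0 0 0.2 0 0 0 -0.8" --pt "0 0 0.2 0 0 0 -0.8"

```text
time: 4.45
ee_pos: [465.9, -256.9, 7.9]
tcp_rot: [-0.001, 1.0, 0.017, -0.001]
ft_force: [-0.4, 0.1, -0.5]
finger_gap: 8.4
```

```bash
python3 - <<'E'
from cell import robot, optics
from h import *
W=optics.camera("wrist");cv2.imwrite("pics/w6.png",W["image"][150:350,180:480].repeat(2,0).repeat(2,1));s=robot.state();print(s["ee_pos"],s["time"],s["finger_gap"],s["ft_force"])
print(proj(W,[466.8,-257.5,16]),proj(W,s["ee_pos"]))
S=optics.camera("side");cv2.imwrite("pics/s6.png",cv2.resize(S["image"][220:320,250:370],None,fx=6,fy=6,interpolation=cv2.INTER_CUBIC))
E
```

```text
[ 465.9509696  -256.93037541    7.99809029] 4.5 8.65283996589557 [-0.12101786  0.41223834 -0.38825991]
[329.21294548 267.51102307] [327.37604795 258.28550073]
```

View pics/w6.png

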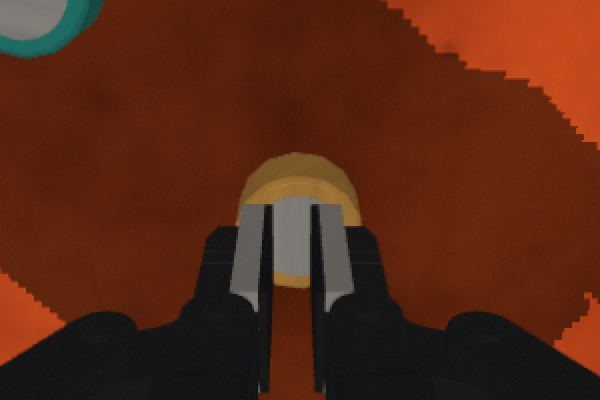

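View pics/s6.png

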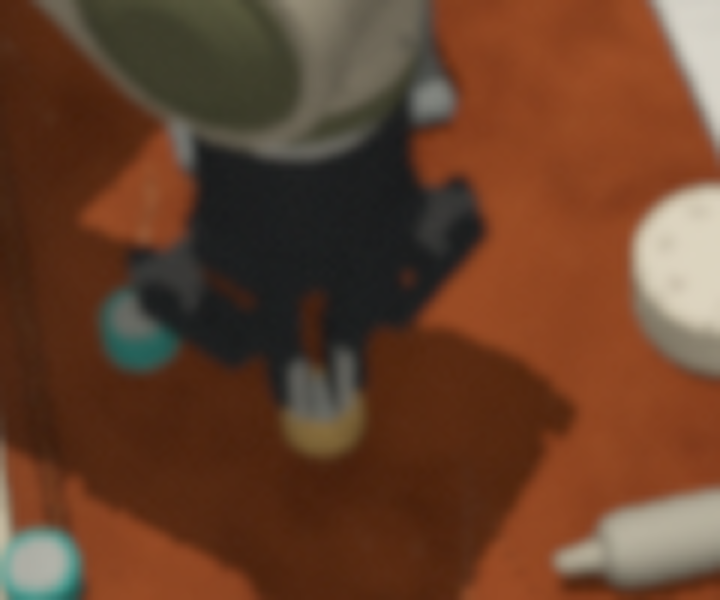

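The wrist view puts the shut tips about 16 mm behind the reported TCP, so contact should come near TCP z≈0. I'll continue in 1 mm steps.

apply_moves --pt "0 0 0.1 0 0 0 -0.8" --pt "0 0 0.2 0 0 0 -0.8" --pt "0 0 0.3 0 0 0 -0.8" --pt "0 0 0.3 0 0 0 -0.8"

```text
time: 4.88
ee_pos: [466.1, -257.1, 5.8]
tcp_rot: [-0.001, 1.0, 0.017, -0.001]
ft_force: [-2.7, 1.3, 9.0]
finger_gap: 8.3
```

apply_moves --pt "0 0 0.1 0 0 0 -0.8" --pt "0 0 0.2 0 0 0 -0.8" --pt "0 0 0.2 0 0 0 -0.8"

```text
time: 5.13
ee_pos: [466.2, -257.1, 5.6]
tcp_rot: [-0.001, 1.0, 0.017, -0.001]
ft_force: [-9.2, 6.1, 30.9]
finger_gap: 8.4
```

apply_moves --pt "0 0 0.1 0 0 0 -0.8" --pt "0 0 0.1 0 0 0 -0.8"

```text
time: 5.3
ee_pos: [466.3, -257.1, 5.6]
tcp_rot: [-0.001, 1.0, 0.017, -0.001]
ft_force: [-12.9, 8.7, 41.1]
finger_gap: 8.8
```

I contacted at TCP z≈5.8, so the shut tips lie about 10 mm behind the TCP. Queuing those steps together pushed the force higher than I intended, so from here I'll take contact steps one call at a time. Backing off now.

apply_moves --pt "0 0 -0.5 0 0 0 -0.8" --pt "0 0 -1.5 0 0 0 0.1" --pt "0 0 -2.0 0 0 0 0.1" --pt "0 0 -2.0 0 0 0 0.1" --pt "0 0 -2.0 0 0 0 0.1" --pt "0 0 -2.0 0 0 0 0.1" --pt "0 0 -2.0 0 0 0 0.1"

```text
time: 5.88
ee_pos: [465.8, -256.9, 21.6]
tcp_rot: [-0.001, 1.0, 0.017, -0.001]
ft_force: [-0.5, 0.6, 0.2]
finger_gap: 46.9
```

```bash
python3 - <<'E'
from cell import robot, optics
from h import *
W=optics.camera("wrist");im=W["image"];cv2.imwrite("pics/w7.png",im[150:350,180:480].repeat(2,0).repeat(2,1));s=robot.state();print(s["ee_pos"],s["time"],s["finger_gap"],s["ft_force"])
hsv=cv2.cvtColor(im,cv2.COLOR_BGR2HSV)
m=np.zeros(im.shape[:2],np.uint8); m[200:310,285:370]=(hsv[200:310,285:370,1]<110)
n,l,st,ce=cv2.connectedComponentsWithStats(m); i=1+np.argmax(st[1:,4]); print(st[i],ce[i]); b=onz(W,*ce[i],16);print(b)
go(s,[b[0],b[1],-5.5],1.9)
E
```

```text
[ 465.85048665 -256.87070023   21.66297522] 5.9333 46.74873286257915 [-0.56507633 -0.28806144  0.01471734]
[ 309  236   42   38 1247] [329.03608661 254.09703288]
[ 466.7254087  -257.47816654   16.        ]
move [0.09 0.07 2.72] [-0.16  0.16  0.03]
```

View pics/w7.png

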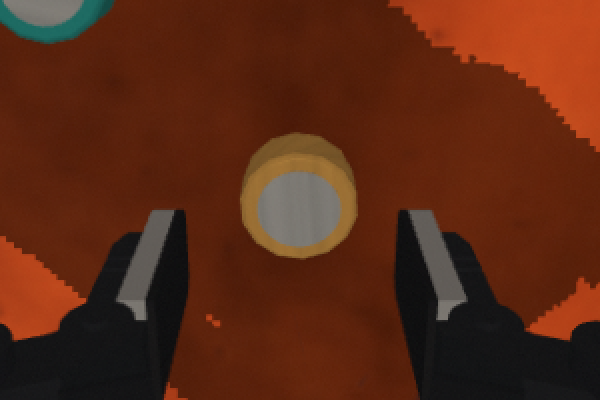

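apply_moves --pt "0.09 0.07 1.0 -0.15 0.15 0 0.1" --pt "0.09 0.07 1.8 -0.15 0.15 0 0.1" --pt "0.09 0.07 2.3 -0.15 0.15 0 0.1" --pt "0.09 0.07 2.3 -0.15 0.15 0 0.1"

```text
time: 6.27
ee_pos: [466.2, -257.0, -2.6]
tcp_rot: [-0.001, 1.0, 0.017, -0.001]
ft_force: [0.3, 0.6, -0.7]
finger_gap: 47.3
```

apply_moves --pt "0 0 0.3 0 0 0 0.1" --pt "0 0 0.3 0 0 0 -0.2" --pt "0 0 0.3 0 0 0 -0.6" --pt "0 0 0.3 0 0 0 -0.8" --pt "0 0 0.3 0 0 0 -0.8" --pt "0 0 0.3 0 0 0 -0.8" --pt "0 0 0.3 0 0 0 -0.8" --force 40

```text
time: 6.85
ee_pos: [467.0, -257.7, -3.8]
tcp_rot: [0.0, 1.0, 0.017, 0.0]
ft_force: [-0.8, -0.6, 0.2]
finger_gap: 27.6
```

```bash
python3 - <<'E'
from cell import robot, optics
from h import *
W=optics.camera("wrist");im=W["image"];cv2.imwrite("pics/w8.png",im[150:350,180:480].repeat(2,0).repeat(2,1));s=robot.state();print(s["ee_pos"],s["time"],s["finger_gap"],s["ft_force"])
S=optics.camera("side");cv2.imwrite("pics/s8.png",cv2.resize(S["image"][220:320,250:370],None,fx=6,fy=6,interpolation=cv2.INTER_CUBIC))
E
```

```text
[ 466.99728543 -257.70695392   -3.74516134] 6.9 27.877109206285706 [-0.78272648 -0.07817867  0.08167516]
```

View pics/w8.png

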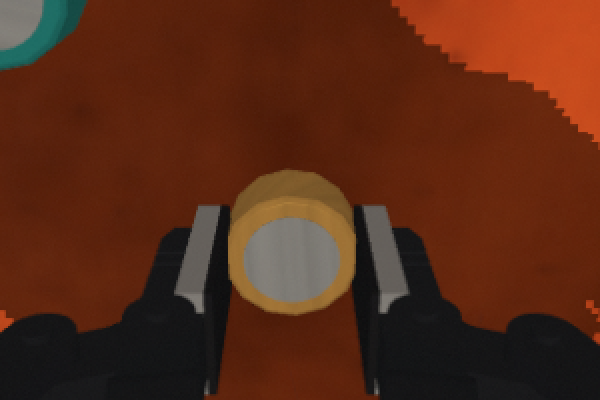

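View pics/s8.png

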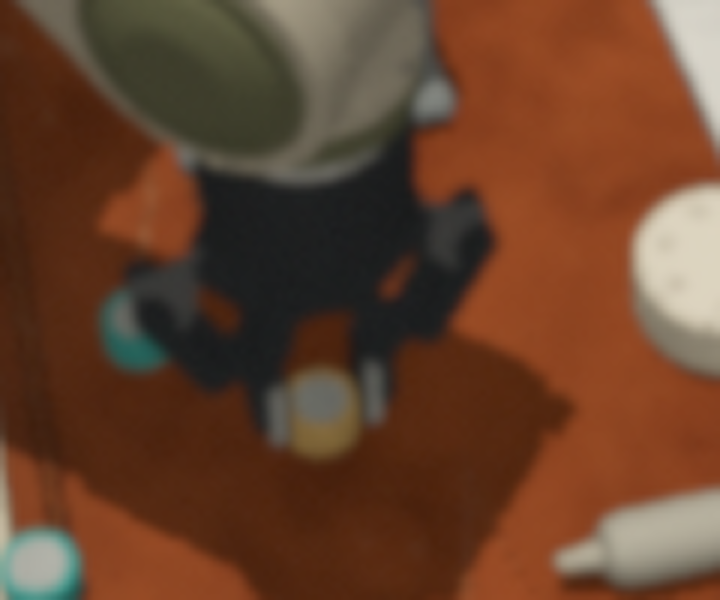

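Gripped: the gap is 28 mm and the disc is centred between the pads in both views. I'll lift it straight up high enough to clear the cap.

apply_moves --pt "0 0 -2 0 0 0 -0.8" --pt "0 0 -5 0 0 0 -0.8" --pt "0 0 -9 0 0 0 -0.8" --pt "0 0 -13 0 0 0 -0.8" --pt "0 0 -17 0 0 0 -0.8" --pt "0 0 -20.5 0 0 0 -0.8" --pt "0 0 -20.5 0 0 0 -0.8" --pt "0 0 -20.5 0 0 0 -0.8"

```text
time: 7.62
ee_pos: [467.3, -257.9, 202.4]
tcp_rot: [0.001, 1.0, 0.017, 0.001]
ft_force: [0.3, -0.0, -0.3]
finger_gap: 27.6
```

```bash
python3 - <<'E'
from cell import robot
from h import *
s=robot.state();print(s["ee_pos"],s["finger_gap"],s["ft_force"])
go(s,[482.4,11.4,200],1.9);go(s,[482.4,11.4,110],1.9)
E
```

```text
[ 467.25354841 -257.88023916  202.440109  ] 27.63526964251268 [ 0.30909114 -0.03351958 -0.33395724]
move [  2.42 -26.86   0.18] [ 0.15 -0.16  0.03]
move [  2.4  -26.89   9.18] [ 0.15 -0.16  0.03]
```

apply_moves --pt "0.2 -2 0 0 0 0 -0.8" --pt "0.5 -5 0 0 0 0 -0.8" --pt "0.9 -9 0 0 0 0 -0.8" --pt "1.2 -13 0 0 0 0 -0.8" --pt "1.6 -17 0 0 0 0 -0.8" --pt "2.0 -21 0 0 0 0 -0.8" --pt "2.2 -24.5 0 0 0 0 -0.8" --pt "2.4 -26.9 0.5 0 0 0 -0.8" --pt "2.4 -26.9 3.5 0.1 -0.1 0 -0.8" --pt "2.4 -26.9 6.5 0.1 -0.1 0 -0.8" --pt "2.4 -26.9 8.0 0.1 -0.1 0 -0.8" --pt "2.4 -26.9 8.0 0.1 -0.1 0 -0.8"

```text
time: 8.62
ee_pos: [479.0, 12.8, 116.5]
tcp_rot: [-0.002, 1.0, 0.017, -0.005]
ft_force: [-0.5, -0.3, -1.4]
finger_gap: 27.6
```

```bash
python3 - <<'E'
from cell import robot, optics
from h import *
W=optics.camera("wrist");im=W["image"];cv2.imwrite("pics/w9.png",im);s=robot.state();print(s["ee_pos"],s["time"],s["finger_gap"],s["ft_force"])
print(proj(W,[482.4,11.4,28.5]))
E
```

```text
[480.29095154  12.41029102 118.7470154 ] 8.6667 27.47863577041885 [ 0.55204917  0.53832439 -0.17346326]
[332.5679662  202.97561419]
```

View pics/w9.png

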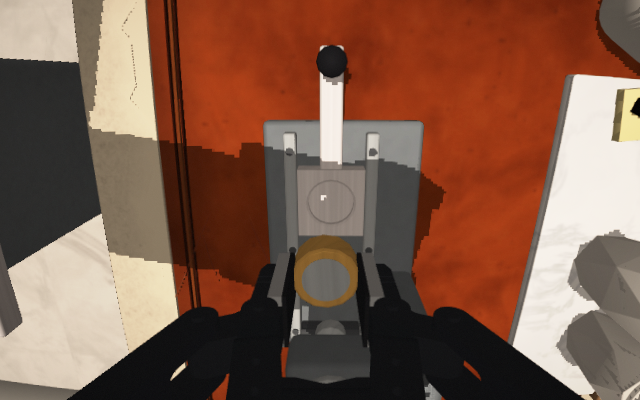

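The nest circle is at about (331,201) and the held disc's top at about (326,279). I'll fit both.

```bash
cat > fit.py <<'E'
from cell import robot, optics
from h import *
W=optics.camera("wrist");im=W["image"];s=robot.state();p=s["ee_pos"];print(p,s["tcp_rot"],s["time"])
x0,y0,x1,y1=295,165,370,240
g=cv2.resize(im[y0:y1,x0:x1],None,fx=8,fy=8,interpolation=cv2.INTER_CUBIC)
cv2.imwrite("pics/nest%d.png"%int(s["time"]*100),g)
gr=cv2.createCLAHE(3,(4,4)).apply(cv2.medianBlur(cv2.cvtColor(g,cv2.COLOR_BGR2GRAY),9))
c=cv2.HoughCircles(gr,cv2.HOUGH_GRADIENT,2,50,param1=60,param2=40,minRadius=140,maxRadius=240)
print("hough",None if c is None else c[0][:4])
if c is not None:
  u=c[0][0][0]/8+x0-.44;v=c[0][0][1]/8+y0-.44; print("nest",u,v,onz(W,u,v,28.5))
hsv=cv2.cvtColor(im,cv2.COLOR_BGR2HSV)
sub=(hsv[225:325,290:360,1]<70).astype(np.uint8)&(hsv[225:325,290:360,2]>85).astype(np.uint8)
n,l,st,ce=cv2.connectedComponentsWithStats(sub)
for i in range(1,n):
  if st[i,4]>500: print(st[i],ce[i]+[290,225],onz(W,*(ce[i]+[290,225]),p[2]+19.75))
E
python3 fit.py; ls pics | grep nest
```

```text
[481.3450773   12.11811578 120.35721235] [-9.39741757e-04  9.99856662e-01  1.68111969e-02 -1.77664103e-03] 8.7167
hough [[267.  273.  171.2]
 [307.  329.  227.8]
 [247.  339.  238.8]
 [313.  239.  223.4]]
nest 327.935 198.685 [480.59156208  13.32649513  28.5       ]
[  0   0  70  30 726] [320.83057851 230.62809917] [476.82415852  36.04028194 140.10721235]
[  12   34   48   42 1582] [325.41213654 279.49810367] [479.45345138  13.34731115 140.10721235]
nest871.png
```

```bash
python3 fit.py; ls -t pics | head -1
```

```text
[481.95318667  11.94313857 121.27839932] [-7.04650774e-04  9.99859494e-01  1.67334333e-02 -6.98900866e-04] 8.7667
hough [[255.  255.  176.2]
 [239.  321.  227.6]
 [291.  311.  238.8]
 [297.  215.  234.4]]
nest 326.435 196.435 [480.80587179  14.13938469  28.5       ]
[  0   0  70  27 651] [321.61904762 230.41474654] [478.12125715  35.59633675 141.02839932]
[  12   34   48   42 1582] [325.42225032 279.49115044] [480.44514264  12.676984   141.02839932]
nest876.png
```

```bash
python3 fit.py; ls -t pics | head -1; cp pics/$(ls -t pics|head -1) pics/nA.png
```

```text
[482.21642853  11.88092415 121.72576009] [-5.74330748e-04  9.99859919e-01  1.67270342e-02 -1.37503361e-04] 8.8167
hough [[253.  263.  176.8]
 [247.  317.  225.2]
 [249.  209.  214.4]
 [297.  229.  227.8]]
nest 326.185 197.435 [481.46794473  12.85474975  28.5       ]
[  0   0  70  27 596] [322.91442953 230.36409396] [479.21827233  35.28170063 141.47576009]
[  12   34   48   42 1583] [325.40808591 279.48641819] [481.01194088  12.23522127 141.47576009]
nest881.png
```

View pics/nA.png

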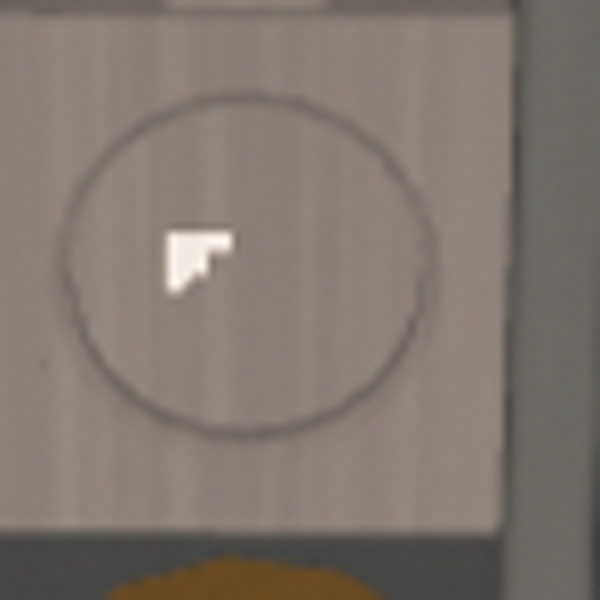

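```bash
cat > fit2.py <<'E'
from cell import robot, optics
from h import *
import sys
W=optics.camera("wrist");im=W["image"];s=robot.state();p=s["ee_pos"];print(p,s["tcp_rot"],s["time"],s["ft_force"])
# nest ellipse: dark line on shuttle top
x0,y0,x1,y1=[int(a) for a in sys.argv[1:5]]; f=8
g=cv2.cvtColor(cv2.resize(im[y0:y1,x0:x1],None,fx=f,fy=f,interpolation=cv2.INTER_CUBIC),cv2.COLOR_BGR2GRAY)
bh=cv2.morphologyEx(g,cv2.MORPH_BLACKHAT,np.ones((41,41)));bh=cv2.GaussianBlur(bh,(7,7),0)
m=(bh>12).astype(np.uint8);n,l,st,ce=cv2.connectedComponentsWithStats(m)
best=None
for i in range(1,n):
  if 280<st[i,2]<480 and 240<st[i,3]<480:
    ys,xs=np.where(l==i);e=cv2.fitEllipse(np.stack([xs,ys],1).astype(np.float32));u=e[0][0]/f+x0-.44;v=e[0][1]/f+y0-.44
    print("nest px",u,v,e,onz(W,u,v,28.5))
cv2.imwrite("pics/bh.png",m*255)
hsv=cv2.cvtColor(im,cv2.COLOR_BGR2HSV)
sub=(hsv[255:325,295:358,1]<70).astype(np.uint8)&(hsv[255:325,295:358,2]>85).astype(np.uint8)
n,l,st,ce=cv2.connectedComponentsWithStats(sub);i=1+np.argmax(st[1:,4]);c=ce[i]+[295,255]
b=onz(W,*c,p[2]+19.75);print("blank",st[i],c,b,"rel tcp",b-p)
E
python3 fit2.py 296 168 358 230
```

```text
[482.30627603  11.8387036  121.91990482] [-4.97963477e-04  9.99859968e-01  1.67266835e-02  1.24230983e-04] 8.8667 [ 0.71689382  0.37290454 -1.29054073]
nest px 324.753660736084 197.4810548400879 ((233.54928588867188, 239.36843872070312), (337.9815673828125, 361.7134094238281), 90.00867462158203) [480.80845205  12.53654093  28.5       ]
blank [   7    4   48   42 1583] [325.40871762 279.48515477] [481.2715877   12.00606632 141.66990482] rel tcp [-1.03468833  0.16736272 19.75      ]
```

apply_moves --pt "-0.08 -0.05 2.0 0 0 0 -0.8" --pt "-0.08 -0.05 4.0 0 0 0 -0.8" --pt "-0.08 -0.05 4.7 0 0 0 -0.8" --pt "-0.08 -0.05 4.7 0 0 0 -0.8" --pt "-0.08 -0.05 4.7 0 0 0 -0.8" --pt "-0.08 -0.05 4.7 0 0 0 -0.8" --pt "-0.08 -0.05 4.7 0 0 0 -0.8"

```text
time: 9.45
ee_pos: [481.6, 12.5, 75.1]
tcp_rot: [-0.0, 1.0, 0.017, 0.0]
ft_force: [0.1, 0.2, -0.2]
finger_gap: 27.3
```

```bash
python3 - <<'E'
from cell import robot, optics
from h import *
W=optics.camera("wrist");im=W["image"];cv2.imwrite("pics/w10.png",im[150:350,200:450].repeat(3,0).repeat(3,1));s=robot.state();print(s["ee_pos"],s["tcp_rot"],s["time"],s["finger_gap"],s["ft_force"])
print(proj(W,[480.8,12.5,28.5]))
E
```

```text
[481.41860774  12.47724205  74.89618806] [-4.95047391e-04  9.99858121e-01  1.68368820e-02  1.07331274e-04] 9.5 27.5156089677482 [ 0.60658485 -0.35962024  0.34594928]
[325.63181596 222.10453509]
```

View pics/w10.png

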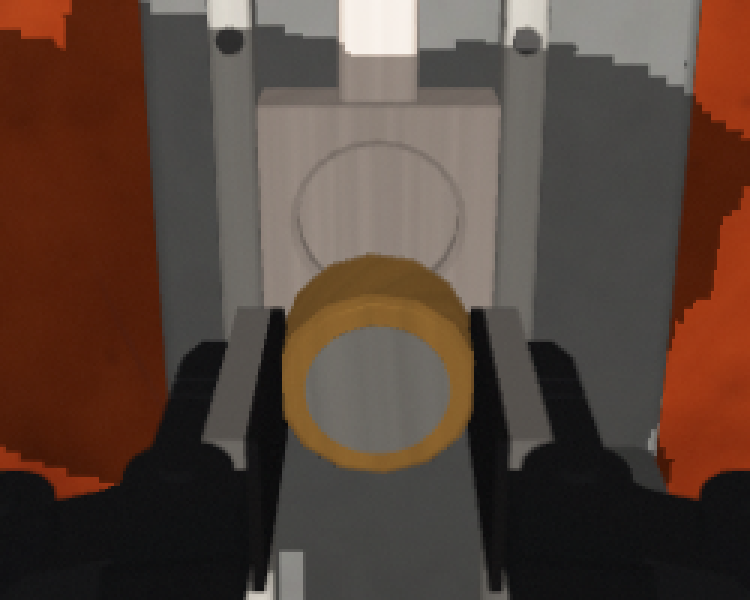

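```bash
python3 - <<'E'
from cell import robot, optics
from h import *
W=optics.camera("wrist");s=robot.state();p=s["ee_pos"];print(p,s["tcp_rot"])
n=onz(W,325.8,223.3,28.5);b=onz(W,325.7,277.5,p[2]+19.75);print(n,b,n-b)
# y position of shuttle near face top edge: rows 103 (top far edge) zoomed
print(onz(W,325.8,150+103/3-.33,28.5))
go(s,[p[0]+n[0]-b[0],p[1]+n[1]-b[1],26],1.9)
E
```

```text
[481.31614432  12.50825929  74.7290054 ] [-5.35170982e-04  9.99858156e-01  1.68338550e-02 -4.39932273e-05]
[480.78668945  11.82228532  28.5       ] [480.56647184  13.39823931  94.4790054 ] [  0.22021761  -1.57595399 -65.9790054 ]
[479.94108376  36.73582852  28.5       ]
move [0.02 0.16 4.87] [-0.06  0.    0.03]
```

apply_moves --pt "0.02 0.13 2.0 -0.06 0 0 -0.8" --pt "0.02 0.13 3.6 -0.06 0 0 -0.8" --pt "0.02 0.13 4.4 -0.06 0 0 -0.8" --pt "0.02 0.13 4.6 -0.06 0 0 -0.8" --pt "0.02 0.13 4.6 -0.06 0 0 -0.8" --pt "0.02 0.13 4.6 -0.06 0 0 -0.8"

```text
time: 10.05
ee_pos: [481.6, 11.3, 28.7]
tcp_rot: [-0.0, 1.0, 0.017, -0.0]
ft_force: [-0.3, -0.0, -0.7]
finger_gap: 27.7
```

```bash
python3 - <<'E'
from cell import robot, optics
from h import *
W=optics.camera("wrist");im=W["image"];cv2.imwrite("pics/w11.png",im[180:340,220:430].repeat(3,0).repeat(3,1));s=robot.state();print(s["ee_pos"],s["tcp_rot"],s["time"],s["finger_gap"],s["ft_force"])
print(proj(W,[480.8,11.8,28.5]))
S=optics.camera("side");cv2.imwrite("pics/s11.png",cv2.resize(S["image"][150:270,230:350],None,fx=5,fy=5,interpolation=cv2.INTER_CUBIC))
E
```

```text
[481.64864845  11.27043463  28.83051651] [4.77418413e-06 9.99857255e-01 1.68958472e-02 2.84256349e-05] 10.1 27.235166820001115 [-0.47992046  0.19276639 -0.43441229]
[325.77865112 256.97326641]
```

View pics/w11.png

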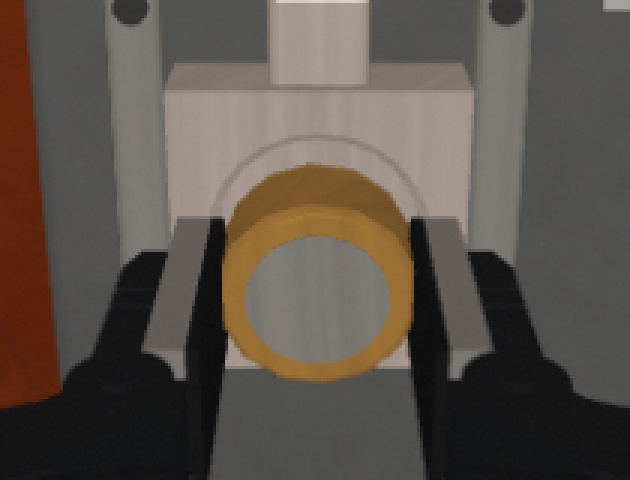

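View pics/s11.png

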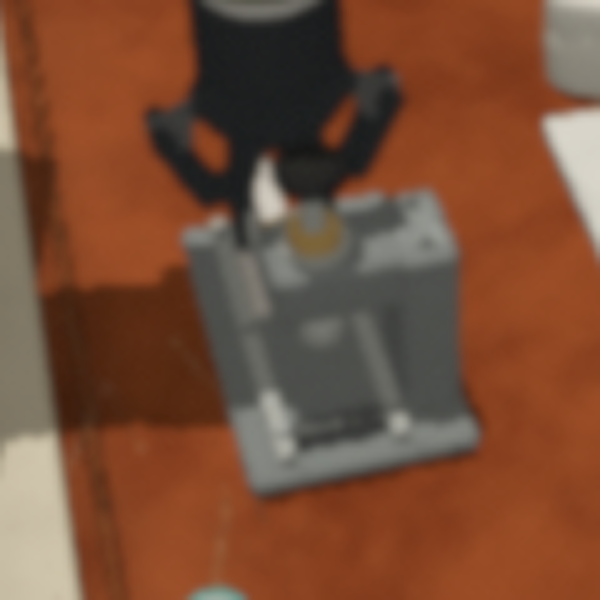

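```bash
python3 - <<'E'
from cell import robot, optics
from h import *
W=optics.camera("wrist");im=W["image"];s=robot.state();p=s["ee_pos"]
col=cv2.cvtColor(im,cv2.COLOR_BGR2GRAY)[195:245,324:330].mean(1);print(np.round(col).astype(int))
v1=180+135.5/3-.33; v2=180+164/3-.33
U=p[2]+3.75
print(p,"nest far",onz(W,325.8,v1,28.5)[1],"disc far",onz(W,325.8,v2,U)[1],"shuttle far",onz(W,325.8,180+91/3-.33,28.5)[1],"near",onz(W,325.8,180+368/3-.33,28.5)[1])
for a in (214,427,223,413): print(onz(W,220+a/3-.33,180+210/3,28.5)[0], end=' ')
E
```

```text
[157 158 158 158 158 158 158 157 158 158 157 157 157 130 116 134 146 148
 148 149 148 148 148 149 148 149 148 149 149 140 127 140 149 150 149 150
 149 150 149 141 108  92  92  92  94  94  94  94  94  93]
[481.52351979  11.30533246  28.72402855] nest far 28.6538279244039 disc far 25.548484617312553 shuttle far 36.08551920921491 near -14.278956014602855
463.9006681522985 498.2116782444087 465.3519344334192 495.95290730079944
```

Comparing edges, the disc sits about 0.7 mm too far toward -y and x is fine. I'll correct that and lower it into the chamfer.

apply_moves --pt "0.02 -0.07 0.1 0 0 0 -0.8" --pt "0.02 -0.07 0.3 0 0 0 -0.8" --pt "0.02 -0.07 0.45 0 0 0 -0.8" --pt "0.02 -0.07 0.55 0 0 0 -0.8" --pt "0.02 -0.07 0.6 0 0 0 -0.8" --pt "0.02 -0.07 0.6 0 0 0 -0.8"

```text
time: 10.7
ee_pos: [481.2, 12.1, 21.8]
tcp_rot: [-0.0, 1.0, 0.017, -0.001]
ft_force: [0.6, -0.1, -0.7]
finger_gap: 27.5
```

apply_moves --pt "0 0 0.06 0 0 0 -0.8" --pt "0 0 0.12 0 0 0 -0.8" --pt "0 0 0.12 0 0 0 -0.8"

```text
time: 10.95
ee_pos: [481.2, 12.1, 20.7]
tcp_rot: [-0.0, 1.0, 0.017, -0.001]
ft_force: [0.1, -0.2, -0.4]
finger_gap: 27.6
```

apply_moves --pt "0 0 0.06 0 0 0 -0.8" --pt "0 0 0.08 0 0 0 -0.8" --pt "0 0 0.08 0 0 0 -0.8"

```text
time: 11.2
ee_pos: [481.2, 12.1, 20.0]
tcp_rot: [-0.0, 1.0, 0.017, -0.001]
ft_force: [0.3, 1.1, -1.2]
finger_gap: 27.9
```

apply_moves --pt "0 0 0.05 0 0 0 -0.8" --pt "0 0 0.05 0 0 0 -0.8"

```text
time: 11.37
ee_pos: [481.3, 12.1, 19.7]
tcp_rot: [-0.0, 1.0, 0.017, -0.001]
ft_force: [-0.5, 0.0, 2.8]
finger_gap: 27.4
```

The disc meets the floor right at the expected height (19.7 mm, 2.8 N). Releasing.

apply_moves --pt "0 0 0 0 0 0 -0.2" --pt "0 0 0 0 0 0 0.0" --pt "0 0 0 0 0 0 0.1" --pt "0 0 0 0 0 0 0.1" --pt "0 0 -1.0 0 0 0 0.1" --pt "0 0 -3.0 0 0 0 0.1" --pt "0 0 -6.0 0 0 0 0.1" --pt "0 0 -7.0 0 0 0 0.1" --pt "0 0 -7.0 0 0 0 0.1" --pt "0 0 -7.0 0 0 0 0.1"

```text
time: 12.2
ee_pos: [481.3, 12.1, 89.6]
tcp_rot: [-0.0, 1.0, 0.017, -0.0]
ft_force: [-0.4, -0.3, 0.7]
finger_gap: 46.8
```

```bash
python3 - <<'E'
from cell import robot, optics
from h import *
W=optics.camera("wrist");im=W["image"];cv2.imwrite("pics/w12.png",im[80:300,200:450].repeat(3,0).repeat(3,1)[:600]);s=robot.state();print(s["ee_pos"],s["tcp_rot"],s["time"],s["finger_gap"],s["ft_force"])
print(proj(W,[480.8,11.5,28.5]),proj(W,[480.8,11.5,39.5]))
E
```

```text
[480.83220178  12.14243996  88.80518676] [-2.89124788e-04  9.99857487e-01  1.68329672e-02 -1.25415609e-03] 12.25 46.539720572662304 [0.22161304 0.21741845 0.00418227]
[326.06822308 214.55353738] [326.09613755 220.86382703]
```

View pics/w12.png

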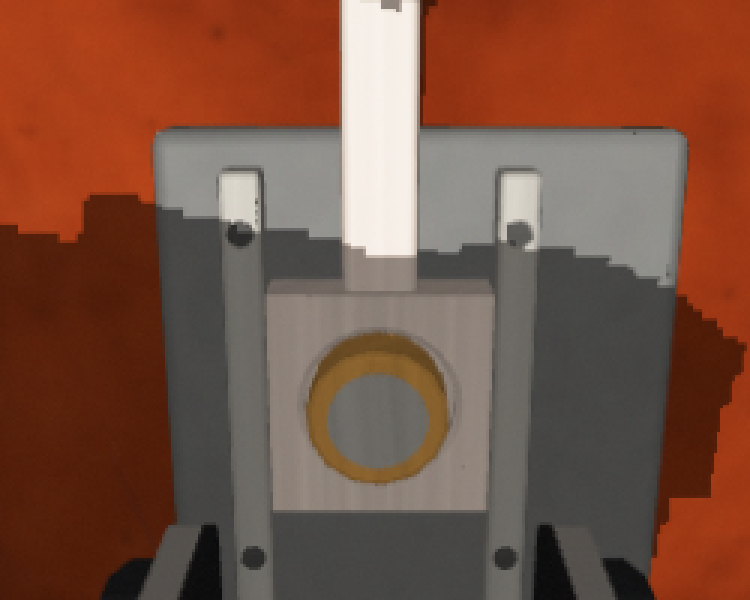

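The disc sits flat and concentric in the nest. Next I'll move past the pin on the loading side with the fingers shut, then come down behind it.

apply_moves --pt "0 -2 0 0 0 0 -1" --pt "0 -5 0 0 0 0 -1" --pt "0 -8 0 0 0 0 -1" --pt "0 -11 0 0 0 0 -1" --pt "0 -13.5 0 0 0 0 -1" --pt "0 -13.5 0 0 0 0 -1" --pt "0 -13.5 0 0 0 0 -1" --pt "0 -13.5 0 0 0 0 -1"

```text
time: 12.92
ee_pos: [476.4, 146.5, 88.6]
tcp_rot: [-0.0, 1.0, 0.017, -0.002]
ft_force: [-0.7, -0.0, 0.4]
finger_gap: -0.4
```

```bash
python3 - <<'E'
from cell import robot, optics
from h import *
W=optics.camera("wrist");im=W["image"];cv2.imwrite("pics/w13.png",im);s=robot.state();print(s["ee_pos"],s["tcp_rot"],s["time"],s["finger_gap"],s["ft_force"])
T=optics.camera("top");cv2.imwrite("pics/t13.png",cv2.resize(T["image"][190:280,200:360],None,fx=5,fy=5,interpolation=cv2.INTER_CUBIC))
E
```

```text
[476.56685587 146.18130607  88.84451137] [-5.56033231e-05  9.99864298e-01  1.64150784e-02 -1.38817393e-03] 12.9667 -0.15446720738329145 [-0.1823057  -0.23842832 -0.25849072]
```

View pics/w13.png

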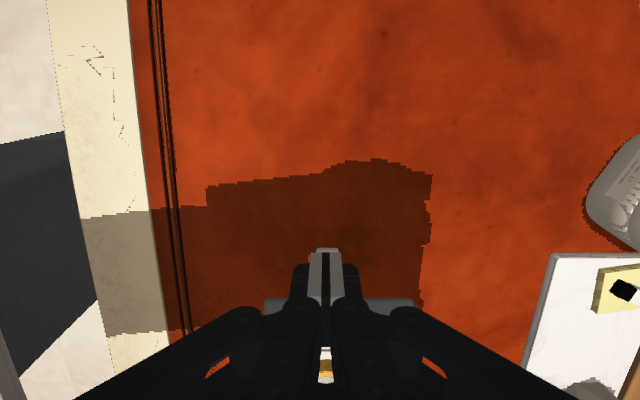

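View pics/t13.png

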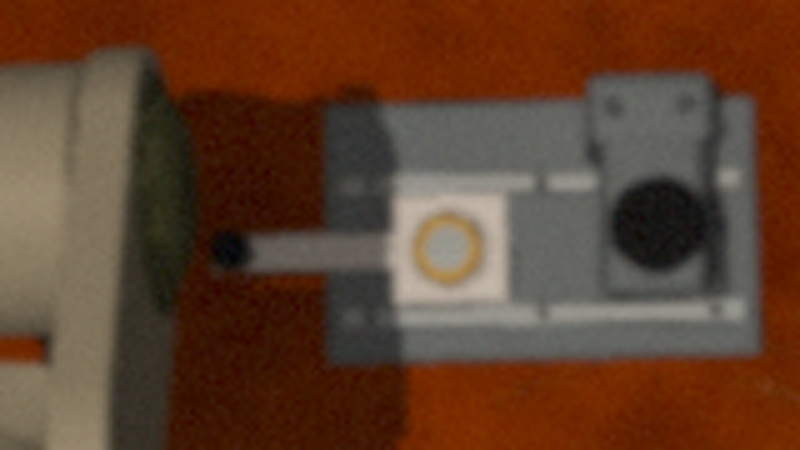

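The top view shows the pin at about (245.8,239.8) and the hand clear of it. Descending.

apply_moves --pt "0 0 2 0 0 0 -1" --pt "0 0 4 0 0 0 -1" --pt "0 0 5.5 0 0 0 -1" --pt "0 0 6.1 0 0 0 -1" --pt "0 0 6.1 0 0 0 -1" --pt "0 0 6.1 0 0 0 -1"

```text
time: 13.52
ee_pos: [477.0, 146.6, 28.9]
tcp_rot: [-0.0, 1.0, 0.016, -0.001]
ft_force: [-0.3, 0.7, 1.2]
finger_gap: -0.1
```

apply_moves --pt "0 0.5 0 0 0 0 -1" --pt "0 0.9 0 0 0 0 -1" --pt "0 1.2 0 0 0 0 -1" --pt "0 1.2 0 0 0 0 -1"

```text
time: 13.85
ee_pos: [477.4, 134.3, 29.0]
tcp_rot: [-0.0, 1.0, 0.016, -0.0]
ft_force: [-0.3, 0.1, -0.4]
finger_gap: 0.0
```

```bash
python3 - <<'E'
from cell import robot, optics
from h import *
s=robot.state();print(s["ee_pos"],s["tcp_rot"],s["time"],s["finger_gap"],s["ft_force"])
T=optics.camera("top");cv2.imwrite("pics/t14.png",cv2.resize(T["image"][190:280,200:360],None,fx=5,fy=5,interpolation=cv2.INTER_CUBIC))
S=optics.camera("side");cv2.imwrite("pics/s14.png",cv2.resize(S["image"][150:270,230:350],None,fx=5,fy=5,interpolation=cv2.INTER_CUBIC))
print(onz(T,245.8-.4,239.8-.4,60))
E
```

```text
[477.42282926 134.31993621  29.01237726] [-1.28710255e-04  9.99864390e-01  1.64649931e-02 -2.99073066e-04] 13.85 0.003487397423765971 [-0.32629352  0.14590113 -0.41409987]
[479.05143687 105.95252825  60.        ]
```

View pics/t14.png

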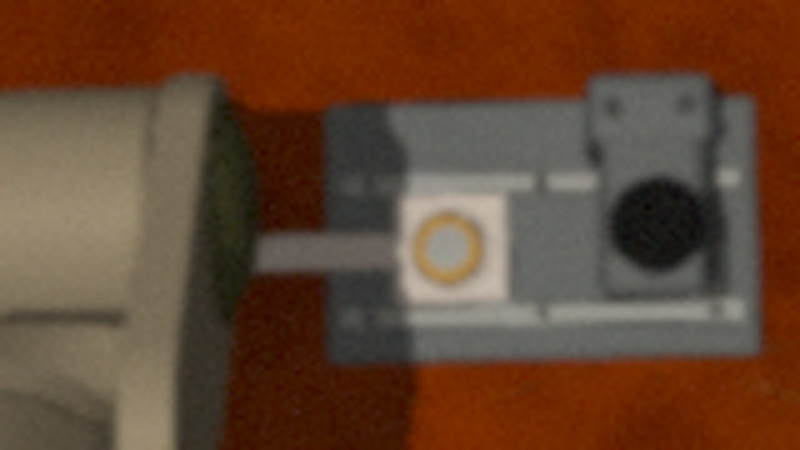

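View pics/s14.png

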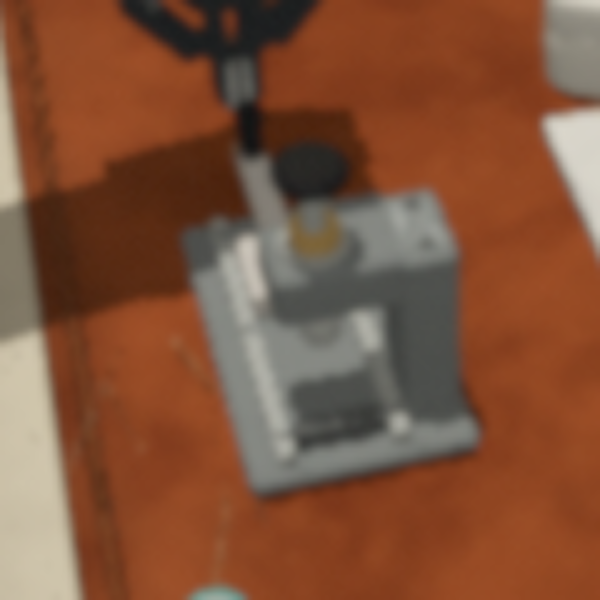

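apply_moves --pt "0 0.3 0 0 0 0 -1" --pt "0 0.6 0 0 0 0 -1" --pt "0 0.8 0 0 0 0 -1" --pt "0 1.0 0 0 0 0 -1" --pt "0 1.2 0 0 0 0 -1" --pt "0 1.4 0 0 0 0 -1"

```text
time: 14.45
ee_pos: [477.6, 121.0, 28.5]
tcp_rot: [-0.0, 1.0, 0.017, -0.001]
ft_force: [0.4, 2.5, 0.3]
finger_gap: -0.2
```

apply_moves --pt "0 0.3 0 0 0 0 -1" --pt "0 0.6 0 0 0 0 -1" --pt "0 0.9 0 0 0 0 -1" --pt "0 1.2 0 0 0 0 -1" --pt "0 1.5 0 0 0 0 -1" --pt "0 1.8 0 0 0 0 -1" --pt "0 2.1 0 0 0 0 -1" --pt "0 2.4 0 0 0 0 -1" --pt "0 2.7 0 0 0 0 -1" --pt "0 3.0 0 0 0 0 -1" --pt "0 3.3 0 0 0 0 -1" --pt "0 3.6 0 0 0 0 -1"

```text
time: 15.45
ee_pos: [478.8, 84.7, 28.5]
tcp_rot: [-0.0, 1.0, 0.017, -0.001]
ft_force: [-0.3, 2.3, 0.4]
finger_gap: -0.1
```

```bash
python3 - <<'E'
from cell import robot, optics
from h import *
s=robot.state();print(s["ee_pos"],s["tcp_rot"],s["time"],s["finger_gap"],s["ft_force"])
T=optics.camera("top");cv2.imwrite("pics/t15.png",cv2.resize(T["image"][190:280,200:360],None,fx=5,fy=5,interpolation=cv2.INTER_CUBIC))
E
```

```text
[478.78703109  84.72619336  28.52806855] [-1.63577917e-04  9.99858009e-01  1.68346294e-02 -7.28582382e-04] 15.45 -0.06659110722779181 [-0.28214224  2.29205914  0.42305558]
```

View pics/t15.png

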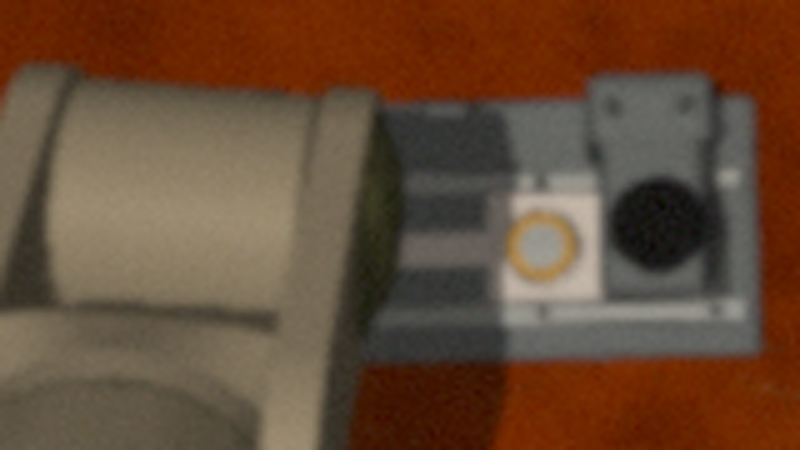

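It tracks well. The home stop should come near TCP y≈38.

apply_moves --pt "0 0.3 0 0 0 0 -1" --pt "0 0.6 0 0 0 0 -1" --pt "0 0.9 0 0 0 0 -1" --pt "0 1.2 0 0 0 0 -1" --pt "0 1.5 0 0 0 0 -1" --pt "0 1.8 0 0 0 0 -1" --pt "0 2.1 0 0 0 0 -1" --pt "0 2.4 0 0 0 0 -1" --pt "0 2.7 0 0 0 0 -1" --pt "0 3.0 0 0 0 0 -1" --pt "0 3.3 0 0 0 0 -1" --pt "0 3.5 0 0 0 0 -1"

```text
time: 16.5
ee_pos: [480.0, 49.7, 28.5]
tcp_rot: [-0.0, 1.0, 0.017, -0.001]
ft_force: [-0.8, 3.0, 1.4]
finger_gap: 0.2
```

apply_moves --pt "0 0.15 0 0 0 0 -1" --pt "0 0.3 0 0 0 0 -1" --pt "0 0.4 0 0 0 0 -1" --pt "0 0.5 0 0 0 0 -1"

```text
time: 16.83
ee_pos: [480.1, 45.0, 28.5]
tcp_rot: [-0.0, 1.0, 0.017, -0.001]
ft_force: [-0.8, 2.5, 1.7]
finger_gap: 0.4
```

apply_moves --pt "0 0.1 0 0 0 0 -1" --pt "0 0.2 0 0 0 0 -1" --pt "0 0.3 0 0 0 0 -1"

```text
time: 17.08
ee_pos: [480.2, 42.0, 28.5]
tcp_rot: [-0.0, 1.0, 0.017, -0.001]
ft_force: [-0.3, 2.8, 0.7]
finger_gap: 0.2
```

apply_moves --pt "0 0.07 0 0 0 0 -1" --pt "0 0.14 0 0 0 0 -1" --pt "0 0.2 0 0 0 0 -1"

```text
time: 17.33
ee_pos: [480.3, 40.0, 28.5]
tcp_rot: [-0.0, 1.0, 0.017, -0.001]
ft_force: [-0.6, 3.2, 0.4]
finger_gap: -0.2
```

apply_moves --pt "0 0.05 0 0 0 0 -1" --pt "0 0.1 0 0 0 0 -1" --pt "0 0.1 0 0 0 0 -1"

```text
time: 17.58
ee_pos: [480.3, 39.0, 28.5]
tcp_rot: [-0.0, 1.0, 0.017, -0.001]
ft_force: [-0.4, 1.2, 0.9]
finger_gap: 0.3
```

apply_moves --pt "0 0.05 0 0 0 0 -1" --pt "0 0.1 0 0 0 0 -1" --pt "0 0.1 0 0 0 0 -1"

```text
time: 17.83
ee_pos: [480.3, 38.8, 28.5]
tcp_rot: [-0.001, 1.0, 0.017, -0.001]
ft_force: [-0.7, 7.2, 1.2]
finger_gap: 0.0
```

apply_moves --pt "0 0.04 0 0 0 0 -1" --pt "0 0.04 0 0 0 0 -1"

```text
time: 18.0
ee_pos: [480.3, 38.7, 28.5]
tcp_rot: [-0.001, 1.0, 0.017, -0.001]
ft_force: [-0.3, 10.4, 1.6]
finger_gap: 0.2
```

Home stop confirmed: the pin is rigid at 10 N. I'll back off, lift, and go above the cap for a look.

apply_moves --pt "0 -0.5 0 0 0 0 -1" --pt "0 -1.5 0 0 0 0 -1" --pt "0 -2.5 0 0 0 0 -1" --pt "0 -2.5 -3 0 0 0 -1" --pt "0 -2.5 -6.5 0 0 0 -1" --pt "0 -2.5 -10 0 0 0 -1" --pt "0 -2.5 -13.5 0 0 0 -1" --pt "0 -2.5 -17 0 0 0 -1" --pt "0 -2.5 -20.5 0 0 0 -1" --pt "0 -2.5 -22 0 0 0 -1" --pt "0 -2.5 -22 0 0 0 -1"

```text
time: 18.92
ee_pos: [481.1, 63.1, 252.2]
tcp_rot: [0.0, 1.0, 0.017, 0.003]
ft_force: [-0.7, 0.3, 0.2]
finger_gap: 0.0
```

apply_moves --pt "0 2.5 0 0 0 0 -1" --pt "0 6 0 0 0 0 -1" --pt "0 10 0 0 0 0 -1" --pt "0 13 0 0 0 0 -1" --pt "0 14.1 0 0 0 0 -1" --pt "0 14.1 0 0 0 0 -1" --pt "0 14.1 0 0 0 0 -1" --pt "0 14.1 0 0 0 0 -1"

```text
time: 19.58
ee_pos: [484.5, -76.9, 248.1]
tcp_rot: [-0.0, 1.0, 0.017, -0.001]
ft_force: [-0.7, 0.2, -0.2]
finger_gap: -0.3
```

```bash
python3 - <<'E'
from cell import robot, optics
from h import *
optics.camera("wrist");optics.camera("wrist")
W=optics.camera("wrist");im=W["image"];cv2.imwrite("pics/w16.png",im);s=robot.state();print(s["ee_pos"],s["tcp_rot"],s["time"],s["finger_gap"],s["ft_force"])
T=optics.camera("top");cv2.imwrite("pics/t16.png",cv2.resize(T["image"][190:280,200:360],None,fx=5,fy=5,interpolation=cv2.INTER_CUBIC))
for z in (118,157,171): print(proj(W,[484,-77,z]))
E
```

```text
[484.63056683 -77.12648877 248.43688843] [-2.49278028e-04  9.99843364e-01  1.76819589e-02 -7.29909772e-04] 19.7333 -0.16276880393261944 [-0.3816762  -0.34877772 -0.40762673]
[325.94161758 184.45841265]
[325.96631195 199.12443898]
[325.97695197 205.47131727]
```

View pics/w16.png

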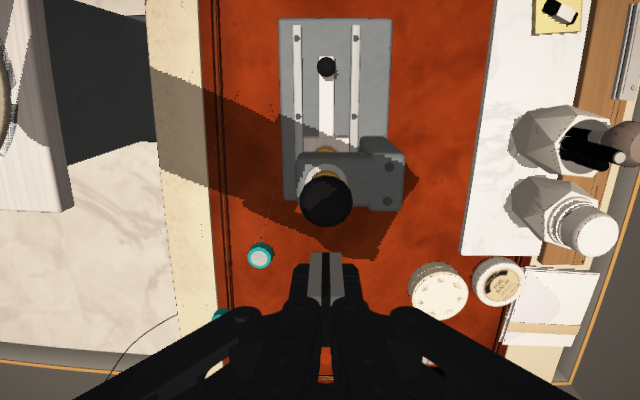

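View pics/t16.png

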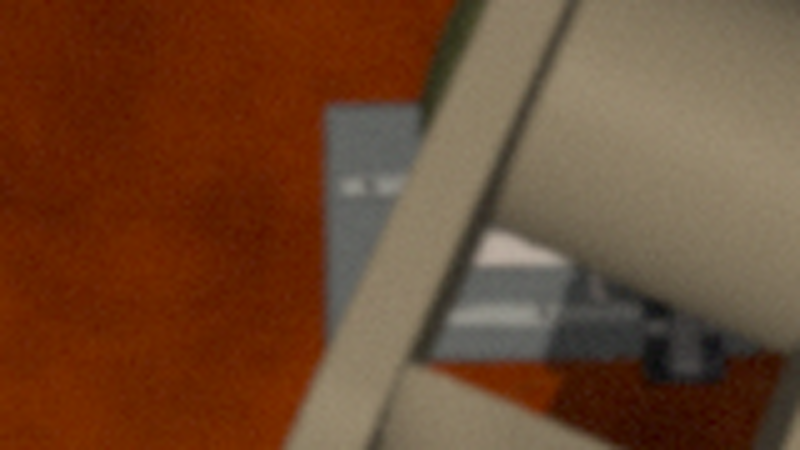

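The cap is at (326,201) in the wrist view, which matches the predicted (484,-77). I'll confirm the shuttle and cap positions numerically.

```bash
python3 - <<'E'
from cell import robot, optics
from h import *
W=optics.camera("wrist");im=W["image"];s=robot.state();print(s["ee_pos"])
g=im.max(2)
m=(g[165:235,290:365]<45).astype(np.uint8);n,l,st,ce=cv2.connectedComponentsWithStats(m);i=1+np.argmax(st[1:,4]);print(st[i],ce[i]+[290,165])
for z in (157,164,171):print(onz(W,*(ce[i]+[290,165]),z-4))
m=(g[45:90,305:350]<60).astype(np.uint8);n,l,st,ce=cv2.connectedComponentsWithStats(m);i=1+np.argmax(st[1:,4]);print(st[i],ce[i]+[305,45]);print("pin",onz(W,*(ce[i]+[305,45]),58))
go(s,[484.6,-77,172],1.9)
E
```

```text
[484.65317428 -77.56809357 248.51850203]
[   9   10   54   52 2133] [325.76793249 200.58649789]
[483.99592647 -79.89856133 153.        ]
[483.91145476 -77.54891171 160.        ]
[483.82698304 -75.1992621  167.        ]
[ 12  12  19  19 287] [325.91986063  66.10801394]
pin [480.67085952  18.761887    58.        ]
move [ 0.01 -0.05  7.65] [-0.02  0.08  0.1 ]
```

apply_moves --pt "-0.05 0 2 0 0 0 -1" --pt "-0.05 0 5 0 0 0 -1" --pt "-0.05 0 7.0 0 0.08 0.1 -1" --pt "-0.05 0 7.6 0 0.08 0.1 -1" --pt "-0.05 0 7.6 0 0.08 0.1 -1" --pt "-0.05 0 7.6 0 0.08 0.1 -1" --pt "-0.05 0 7.6 0 0.08 0.1 -1"

```text
time: 20.42
ee_pos: [484.7, -78.5, 173.9]
tcp_rot: [0.0, 1.0, 0.016, 0.001]
ft_force: [0.9, 0.4, -0.5]
finger_gap: 0.4
```

```bash
python3 - <<'E'
from cell import robot, optics
from h import *
S=optics.camera("side");cv2.imwrite("pics/s17.png",cv2.resize(S["image"][130:250,230:350],None,fx=5,fy=5,interpolation=cv2.INTER_CUBIC))
s=robot.state();print(s["ee_pos"],s["tcp_rot"],s["time"],s["ft_force"])
E
```

```text
[484.68555952 -78.53483881 173.85885023] [3.35359120e-04 9.99870735e-01 1.60316947e-02 1.17676437e-03] 20.4667 [ 0.02987637 -0.08736499  0.05895103]
```

View pics/s17.png

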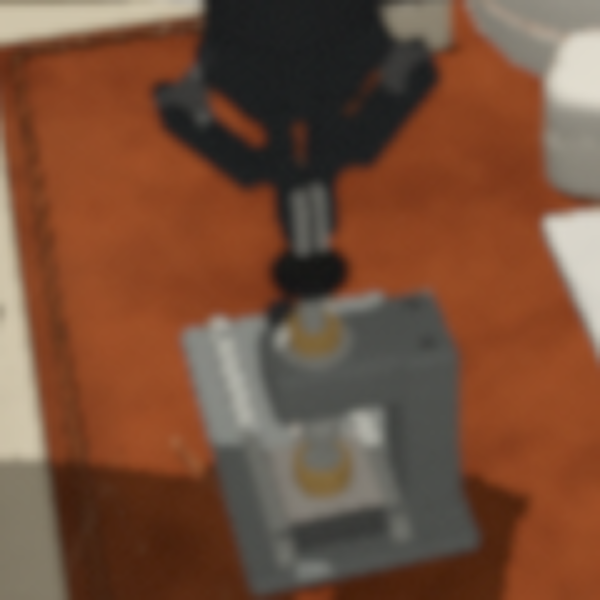

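The disc in its nest is under the plunger and the shut fingers are centred over the cap. Approaching the cap in small steps.

apply_moves --pt "-0.03 -0.06 0.4 0 0 0 -1" --pt "-0.03 -0.06 0.8 0 0 0 -1" --pt "-0.03 -0.06 1.1 0 0 0 -1" --pt "-0.03 -0.06 1.2 0 0 0 -1" --pt "-0.03 -0.06 1.2 0 0 0 -1"

```text
time: 20.88
ee_pos: [483.5, -77.7, 160.1]
tcp_rot: [-0.0, 1.0, 0.016, -0.0]
ft_force: [-0.1, -0.2, 0.8]
finger_gap: 0.3
```

apply_moves --pt "0 0 0.1 0 0 0 -1" --pt "0 0 0.2 0 0 0 -1" --pt "0 0 0.2 0 0 0 -1"

```text
time: 21.13
ee_pos: [483.8, -77.8, 158.6]
tcp_rot: [-0.0, 1.0, 0.016, 0.0]
ft_force: [0.6, 0.0, 1.1]
finger_gap: 0.3
```

apply_moves --pt "0 0 0.1 0 0 0 -1" --pt "0 0 0.2 0 0 0 -1" --pt "0 0 0.2 0 0 0 -1"

```text
time: 21.38
ee_pos: [483.8, -77.8, 156.5]
tcp_rot: [-0.0, 1.0, 0.016, 0.0]
ft_force: [-0.4, 0.4, 3.1]
finger_gap: 0.1
```

apply_moves --pt "0 0 0.15 0 0 0 -1" --pt "0 0 0.3 0 0 0 -1" --pt "0 0 0.4 0 0 0 -1" --pt "0 0 0.4 0 0 0 -1"

```text
time: 21.72
ee_pos: [483.8, -77.8, 152.4]
tcp_rot: [-0.0, 1.0, 0.016, 0.0]
ft_force: [1.1, -0.9, 3.1]
finger_gap: -0.0
```

apply_moves --pt "0 0 0.1 0 0 0 -1" --pt "0 0 0.2 0 0 0 -1" --pt "0 0 0.2 0 0 0 -1"

```text
time: 21.97
ee_pos: [483.8, -77.8, 150.4]
tcp_rot: [-0.0, 1.0, 0.016, 0.0]
ft_force: [-0.0, -0.4, 3.6]
finger_gap: -0.3
```

apply_moves --pt "0 0 0.05 0 0 0 -1" --pt "0 0 0.1 0 0 0 -1" --pt "0 0 0.1 0 0 0 -1"

```text
time: 22.22
ee_pos: [483.7, -77.8, 149.5]
tcp_rot: [-0.0, 1.0, 0.016, 0.0]
ft_force: [1.3, -0.2, 4.5]
finger_gap: -0.1
```

apply_moves --pt "0 0 0.04 0 0 0 -1" --pt "0 0 0.06 0 0 0 -1" --pt "0 0 0.06 0 0 0 -1"

```text
time: 22.47
ee_pos: [483.8, -77.8, 149.0]
tcp_rot: [-0.0, 1.0, 0.016, 0.0]
ft_force: [0.7, -0.6, 5.9]
finger_gap: 0.0
```

apply_moves --pt "0 0 0.02 0 0 0 -1" --pt "0 0 0.02 0 0 0 -1"

```text
time: 22.63
ee_pos: [483.8, -77.8, 149.0]
tcp_rot: [-0.0, 1.0, 0.016, 0.0]
ft_force: [-0.2, -0.4, 7.4]
finger_gap: -0.2
```

The first stop is at TCP z=149.0: the force rises and the position doesn't. I'll hold here for more than a second.

apply_moves --pt "0 0 0 0 0 0 -1" --pt "0 0 0 0 0 0 -1" --pt "0 0 0 0 0 0 -1" --pt "0 0 0 0 0 0 -1" --pt "0 0 0 0 0 0 -1" --pt "0 0 0 0 0 0 -1" --pt "0 0 0 0 0 0 -1" --pt "0 0 0 0 0 0 -1" --pt "0 0 0 0 0 0 -1" --pt "0 0 0 0 0 0 -1" --pt "0 0 0 0 0 0 -1" --pt "0 0 0 0 0 0 -1"

```text
time: 23.63
ee_pos: [483.8, -77.8, 149.0]
tcp_rot: [-0.0, 1.0, 0.016, 0.0]
ft_force: [0.3, -0.0, 7.2]
finger_gap: 0.1
```

apply_moves --pt "0 0 0 0 0 0 -1" --pt "0 0 0 0 0 0 -1" --pt "0 0 0 0 0 0 -1" --pt "0 0 0 0 0 0 -1"

```text
time: 23.97
ee_pos: [483.8, -77.8, 149.0]
tcp_rot: [-0.0, 1.0, 0.016, 0.0]
ft_force: [-0.0, -1.3, 5.8]
finger_gap: -0.1
```

apply_moves --pt "0 0 0.1 0 0 0 -1" --pt "0 0 0.2 0 0 0 -1" --pt "0 0 0.3 0 0 0 -1" --pt "0 0 0.4 0 0 0 -1" --pt "0 0 0.4 0 0 0 -1"

```text
time: 24.38
ee_pos: [483.9, -77.8, 145.3]
tcp_rot: [0.0, 1.0, 0.016, 0.0]
ft_force: [-0.7, -0.7, 10.2]
finger_gap: -0.1
```

apply_moves --pt "0 0 0.05 0 0 0 -1" --pt "0 0 0.1 0 0 0 -1" --pt "0 0 0.1 0 0 0 -1"

```text
time: 24.63
ee_pos: [483.9, -77.8, 144.5]
tcp_rot: [0.0, 1.0, 0.016, 0.001]
ft_force: [-1.6, 0.3, 11.6]
finger_gap: 0.1
```

apply_moves --pt "0 0 0.04 0 0 0 -1" --pt "0 0 0.07 0 0 0 -1" --pt "0 0 0.07 0 0 0 -1"

```text
time: 24.88
ee_pos: [484.0, -77.8, 143.9]
tcp_rot: [0.0, 1.0, 0.016, 0.001]
ft_force: [-2.6, 0.6, 11.1]
finger_gap: -0.0
```

apply_moves --pt "0 0 0.03 0 0 0 -1" --pt "0 0 0.03 0 0 0 -1"

```text
time: 25.05
ee_pos: [484.0, -77.9, 143.9]
tcp_rot: [0.0, 1.0, 0.016, 0.001]
ft_force: [-2.6, 0.4, 14.8]
finger_gap: 0.2
```

The second stop is at TCP z=143.9 (5.1 mm further, 14.8 N). Holding about a second.

apply_moves --pt "0 0 0 0 0 0 -1" --pt "0 0 0 0 0 0 -1" --pt "0 0 0 0 0 0 -1" --pt "0 0 0 0 0 0 -1" --pt "0 0 0 0 0 0 -1" --pt "0 0 0 0 0 0 -1" --pt "0 0 0 0 0 0 -1" --pt "0 0 0 0 0 0 -1" --pt "0 0 0 0 0 0 -1" --pt "0 0 0 0 0 0 -1" --pt "0 0 0 0 0 0 -1" --pt "0 0 0 0 0 0 -1"

```text
time: 26.05
ee_pos: [484.0, -77.9, 143.9]
tcp_rot: [0.0, 1.0, 0.016, 0.001]
ft_force: [-1.8, -0.1, 14.4]
finger_gap: 0.0
```

apply_moves --pt "0 0 -0.15 0 0 0 -1" --pt "0 0 -0.4 0 0 0 -1" --pt "0 0 -0.7 0 0 0 -1" --pt "0 0 -1.0 0 0 0 -1" --pt "0 0 -1.4 0 0 0 -1" --pt "0 0 -1.8 0 0 0 -1" --pt "0 0 -3 0 0 0 -1" --pt "0 0 -6 0 0 0 -1" --pt "0 0 -9 0 0 0 -1" --pt "0 0 -10.5 0 0 0 -1" --pt "0 0 -10.5 0 0 0 -1" --pt "0 0 -10.5 0 0 0 -1"

```text
time: 27.05
ee_pos: [483.5, -77.6, 247.5]
tcp_rot: [-0.0, 1.0, 0.016, -0.0]
ft_force: [0.2, 0.3, -0.1]
finger_gap: -0.1
```

```bash
python3 - <<'E'
from cell import robot, optics
from h import *
S=optics.camera("side");cv2.imwrite("pics/s18.png",cv2.resize(S["image"][130:250,230:350],None,fx=5,fy=5,interpolation=cv2.INTER_CUBIC))
W=optics.camera("wrist");cv2.imwrite("pics/w18.png",W["image"])
s=robot.state();print(s["ee_pos"],s["time"],s["ft_force"])
E
```

```text
[483.07192819 -77.51150866 246.27135839] 27.15 [-0.50559099 -0.14783266 -0.15405443]
```

View pics/s18.png

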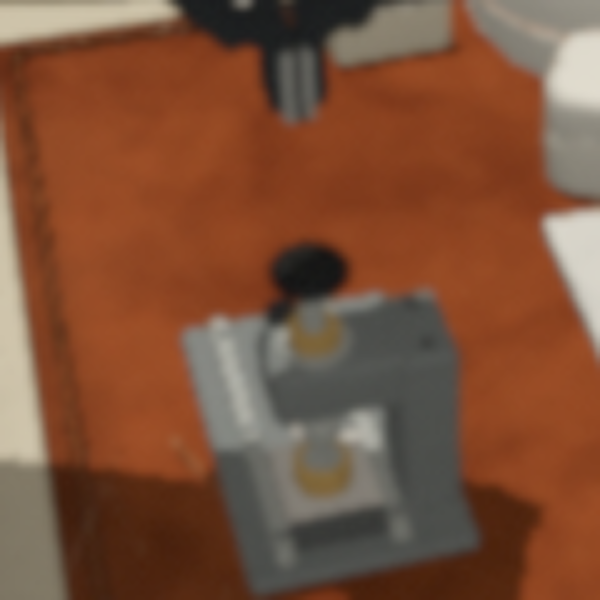

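View pics/w18.png

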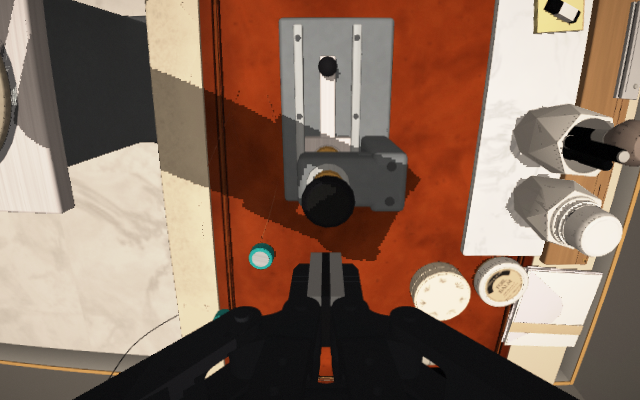

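The cap is back at its rest place, at (310,270) in the side crop as before the press. The disc is in the nest under the plunger, the pin is unchanged at (327,66), and the arm is clear. Handing in.

```bash
python3 - <<'E'
from cell import robot
print(robot.close_job())
E
```

```text
the job is handed in; nothing more can be done
None
```

The seal head is in the nest, the shuttle is home, and the cap was pressed in two stages and released. I handed the job in at about 27 s, with the arm clear of everything.

- **Seal head:** it met the nest floor at the expected height with about 3 N, and sat flat and concentric afterwards.
- **Shuttle:** pushing the pin took about 3 N, and I confirmed the end stop at 10.4 N.
- **Pressing:** I held the first stop for about 1.5 s at 6–7 N. The second stop came 5.1 mm further down, and I held it for just over 1 s at about 14.5 N, under the 25 N limit.
- **Last pictures:** the cap was back at its rest height, the pin was still at the home position, and the disc was in the nest. The box, tin and look-alikes I could see had not moved; I did not check the jar separately.

**What disagreed or went wrong:**
- **Fingertip length:** the shut fingertips were about 10 mm behind the reported TCP, not 25 mm ahead as stated, so I found their height by touch.
- **Force on the disc:** in that touch test I queued too many steps, and the shut fingertips pressed the disc (still on the desk) with about 41 N vertically for a moment. That is just over the 40 N limit, if that limit covers fingertips as well as the gripper's body. The disc had not moved.

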